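# Secure the drawbar jaw with its linch pin

### The arm

A 7-joint arm with a two-finger parallel gripper is mounted at the origin on a cart in front of the work surface, level with it; the furniture and walls round the work are solid. World frame = base frame: x ahead of the robot, y to its left, z up, the work surface at z = 0. Lengths are in m, angles in rad, forces in N, time in s.
With the tool pointing down it reaches from about 0.4 to 0.75 m from the base axis. Payload 19.5 kg.
Tool frame: the origin (TCP) lies on the centre line of the jaws, within the pads' length; the fingertips stand 19 mm ahead of it and the grasp point (between the pads) is the TCP; z points along the fingers, y is the direction in which the jaws open and shut (so a half turn about z gives the same grasp; the last joint's range is limited). The gripper opens to 85 mm and grips with 20 to 120 N. Pads are 22 mm wide; open, the fingers measure 114 mm over their backs; the gripper's body (76 mm by 85 mm) begins 54 mm behind the grasp point. The pads swing forward as they close: fully open they stand 13 mm farther back than shut.
Start: joints at [1.236, 0.707, -0.028, 1.485, 0.022, 0.951, -0.075], TCP at [0.166, -0.551, 0.215] pointing down, gripper open.
Joint ranges: [-2.71, 2.71], [-0.32, 2.16], [-1.57, 1.52], [0, 2.45], [-1.46, 4.6], [0, 2.02], [-2.83, 2.83]. Speed limits (rad/s): [1.89, 1.89, 2.57, 2.57, 3.01, 3.01, 3.01].

### API

Orientations are given as [roll, pitch, yaw] about the fixed x, y, z axes, in that order (R = Rz(yaw) Ry(pitch) Rx(roll)).
In Python, from cell import bot gives the robot as it stands.
- The arm moves only by the shell command python3 -m creep 'ROWS'. ROWS is a JSON object of lists of equal length, an entry for each row: "dp": the shift along the tool's x, y, z in cm, a list of three; "dr": the turn, a rotation vector about the tool's x, y, z in degrees, a list of three; "hand": the gripper's target within -1 to 1 (shut at 1, half-way at 0, fully open at -1). A call has 1 to 12 rows; each row is the pose to reach, as a shift and turn from the pose measured when the call began, along the tool's axes at that moment; what a row does not reach only later rows make up. A row lasts 1/12 s, in which the tool goes at most 41.7 mm and 7.16 degrees, less where a joint would pass 70% of its speed; a pose out of reach is approached as far as the arm can. A call with a gripper value outside its range is refused whole. The fingers move at their own pace and stop on an object; the grip force is fixed at half the most. Time passes only in rows, so rows that repeat a pose let the fingers close. It gives the time, the measured TCP pose, the force and the opening at its end, in the units of the state.
- bot.get_obs(): the state, without advancing time (a new reading comes with each control period).
- bot.snapshot(name): name is "side" or "top" or "wrist"; returns a dict with "frame" (400x640x3 uint8, red, green, blue), "intrinsics" (3x3 intrinsics, pixels), "k1" (the pictures are not rectified: a ray, as slopes to the right and down, at radius r is drawn at 1 + k1 r^2 times it, then the intrinsics apply), "extrinsics" (4x4, takes a point from camera to world coordinates). Camera axes: x right, y up, looking along -z (the intrinsics and any distortion apply to the point x, -y, -z); pixel columns grow to the right and rows downward; lengths in m; the calibration is good to about 2 mm. A picture is of the moment at which its call begins. There is no depth.
- bot.job_done(): hands the job in, once; it reports no verdict.
The state is a dict: "t": time; "q": joint angles; "dq": joint speeds; "joint_efforts": joint torques, N m; "position": TCP position; "orientation": TCP orientation; "ft_force": force on the tool from outside, world axes, zero at the start; "ft_torque": the same for the moment, N m; "gripper_width": finger opening in m.
Only numpy, scipy, OpenCV 4.12 (cv2) and the standard library are available. Lean on these libraries where they do the work, as an engineer would, in place of code of your own. Each camera call takes 0.05 s, during which the arm holds its last target.

### The job

Pick up the linch pin, push it from the open front through the cross hole of the upright post in the drawbar jaw until its head stops against the post, then flip its sprung ring over the pin's end so that it snaps in below the tip. Feel your way and do not force anything: never press the pin or its ring hard against the jaw or post. Let go of it, and leave the spanner, the tape measure and the brush where they lie.

Things in the scene. Friction and masses are not known exactly. Their poses are not given: they have to be found in the camera images.
- linch_pin: Loose steel linch pin, about 0.2 kg, standing on its flat foot. Origin: underside of the foot, straight below the ring's hinge; x along the pin to its tip, z up. Round shaft 12 mm thick, centre line at z = 20.5 mm, hemispherical tip ending at x = 51. Head: block 24 mm wide (y), x = -30 to its front shoulder at +6, z = 0 to 28. Ring hinged on the head's sides at x = 0, z = 20.5
- pin_grip (a point): Upper middle of the grip tab on the head, x = -18, z = 56 mm in the pin's frame. Tab: 12 mm thick (y), x = -30 to -6, z = 28 to 66 mm; grip it from above, fingers closing along y, fingertips well above z = 28 mm (some fingers reach forward as they close)
- pin_tip (a point): End of the pin's tip, on the shaft's centre line: x = +51, z = +20.5 mm in the linch pin's frame
- ring (a joint): Angle of the ring (oval of 5 mm wire, 65 mm wide) on the head: 0 level with the shaft, positive swung up; starts 0.75 to 1.05, stop at -0.24. Light friction (0.025 N m) holds it. Its sprung bow, 51 mm from the hinge, meets the round tip at about +0.12, must be pressed past it (about 3 to 8 N at the thumb tab) and snaps in below the tip: snapped when under -0.13
- ring_tab (a point): Middle of the flat thumb tab (17 long, 22 wide, 4 mm thick) outside the ring's bow, 61.5 mm from the ring's hinge. The ring swings down round the post, and its bow past the post's far face, only while the pin is fully home
- drawbar: Grey steel drawbar jaw bolted to the bench, base 170 x 120 mm. Origin: bench level, below the middle of the slot in its upper plate; x is the direction in which the pin is pushed, z up. Upper plate: top at z = 60 mm, x = -55 to 50, y = -40 to 40. The free front, where the pin comes in, is at -x
- slot_middle (a point): Middle of the slot, on the top of the upper plate. In the slot a steel post stands jammed fast: 38 mm long (x), 24 wide (y), 43 high above the plate, cross hole 13.5 mm wide along the jaw's x with bevelled mouths, centre line 23 mm above the plate. The post's middle is off this point by up to 15 mm in x and 2.5 mm in y, which is not measured: feel for it
- pin_home (a point): Where the linch pin's origin is when its head rests against the post, if the post stood at the slot's middle: x = -25, y = 0, z = 62.5 mm in the jaw's frame (tip then at x = +26); the real place shifts with the post. The foot then has 2.5 mm of air above the plate, which keeps the pin from rolling
- spanner_13: Bystander: steel combination spanner, 172 mm, lying flat; origin at its underside's middle
- tape_measure: Bystander: tape measure, 64 x 69 x 32 mm; origin at its underside's middle
- chip_brush: Bystander: flat wooden-handled paint brush, 198 mm, lying flat; origin at its underside's middle
Things that resemble listed ones, but are neither listed nor needed, are in the scene too. There is more than one size of the drawbar; the one meant has the size given above. Of the things that look like the linch_pin, the smaller one is meant.

How it is judged:
On the way:
1. the pin is pushed into the post's cross hole with its ring still up (ring above 0.4) (x of pin_tip in the frame of drawbar above 0.008 m and y of pin_tip in the frame of drawbar between -0.007 and 0.007 m and z of pin_tip in the frame of drawbar between 0.078 and 0.088 m and angle between the x axis of linch_pin and the x axis of drawbar, either way round below 0.15 rad and value of joint ring above 0.4 rad), for 0.2 s.
At the end, for the whole second after the job is handed in: Pin through the cross hole from the front: tip over 8 mm past the jaw's origin along x, within 7 mm of its centre line, 5 mm of hole height, 0.15 rad of its x axis; ring snapped in below the tip (joint ring below -0.13, possible only with the pin home); released, at rest (x of pin_tip in the frame of drawbar above 0.008 m and y of pin_tip in the frame of drawbar between -0.007 and 0.007 m and z of pin_tip in the frame of drawbar between 0.078 and 0.088 m and angle between the x axis of linch_pin and the x axis of drawbar, either way round below 0.15 rad and value of joint ring below -0.13 rad and linear speed of linch_pin below 0.01 m/s); the robot touches nothing.
It fails at once if the pin or its ring is pressed against the jaw or post with more than 40 N (contact force between linch_pin and drawbar above 40 N).
It fails at once if the spanner, tape measure or brush is moved more than 30 mm (distance of any of spanner_13, tape_measure, chip_brush from where it was at the start of the episode above 0.03 m).
It also fails if it takes over 72 s, if anything falls off the work surface, if the arm or the gripper's body presses on something with over 40 N, if the wrist force passes 120 N, or if a joint passes its speed limit or range.

## Working session

There is one attempt and no reset: what is moved stays moved. The work goes in short steps, Python scripts to look and compute and a shell command to move; the robot and the scene stay as the last step left them, time stands still between calls to the robot, and variables do not carry over. Pictures are saved under pics/ and viewed, and the job is handed in when it is done.

```bash
ls; mkdir -p pics; python3 - <<'E'
from cell import bot
import cv2,json
print(bot.get_obs())
for n in ["side","top","wrist"]:
    s=bot.snapshot(n)
    cv2.imwrite(f"pics/{n}0.png",s["frame"][:,:,::-1])
    print(n,s["intrinsics"],s["k1"],s["extrinsics"])
E
```

```text
pics
{'t': 0.0, 'q': array([ 1.23629976,  0.70710456, -0.02763434,  1.4849986 ,  0.02201164,
        0.95091   , -0.07550115]), 'dq': array([-0.00063474,  0.00054445, -0.00104921, -0.00061798, -0.00124934,
       -0.00050995,  0.00045206]), 'joint_efforts': array([-1.35891660e-03, -8.83205438e+01,  1.23432968e+00, -2.36168414e+01,
        1.69312907e-02,  6.63527302e-03, -1.05531872e-04]), 'position': array([ 0.16588319, -0.55025194,  0.21422652]), 'orientation': array([-3.14047549e+00,  3.49210055e-05,  2.92815492e-01]), 'ft_force': array([-0.14197668,  0.0833535 ,  0.45018907]), 'ft_torque': array([ 0.03026243, -0.00345503, -0.01576904]), 'gripper_width': 0.0853439075583929}
side [[369.19466044   0.         316.75901725]
 [  0.         369.19466044 198.67380095]
 [  0.           0.           1.        ]] -0.03429165557221274 [[-0.9106364   0.28318077 -0.30091527  0.27986312]
 [-0.41270646 -0.58742899  0.69613257  0.57553427]
 [ 0.020365    0.75811333  0.65180476  0.639997  ]
 [ 0.          0.          0.          1.        ]]
top [[499.91469483   0.         324.84635854]
 [  0.         499.91469483 193.61743791]
 [  0.           0.           1.        ]] -0.08822146719663564 [[ 0.02479761  0.98779921 -0.15374587  0.31390494]
 [-0.99966564  0.02337467 -0.01105616 -0.06251756]
 [-0.00732751  0.15396863  0.98804857  1.67657228]
 [ 0.          0.          0.          1.        ]]
wrist [[331.63304535   0.         324.49665341]
 [  0.         331.63304535 201.40064508]
 [  0.           0.           1.        ]] -0.06295652208930397 [[ 0.28814865  0.91056925  0.296368    0.24303681]
 [-0.95758411  0.27456205  0.0874548  -0.52673616]
 [-0.00173775 -0.30899727  0.95106134  0.37311473]
 [ 0.          0.          0.          1.        ]]
```

View pics/side0.png

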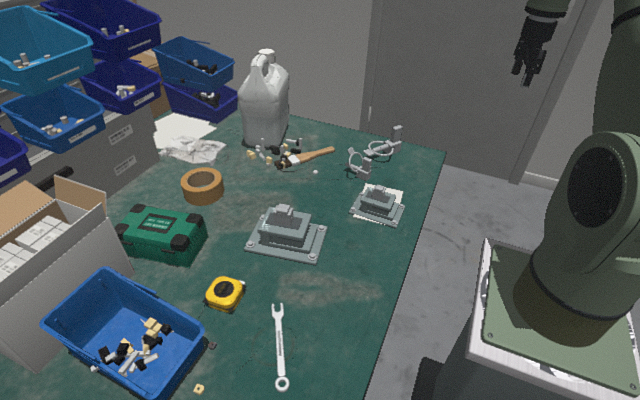

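View pics/top0.png

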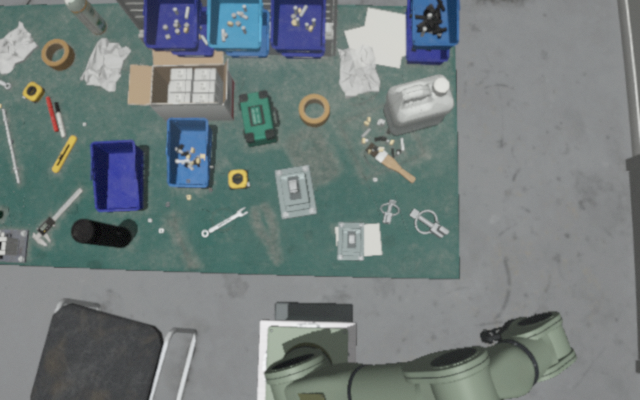

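View pics/wrist0.png

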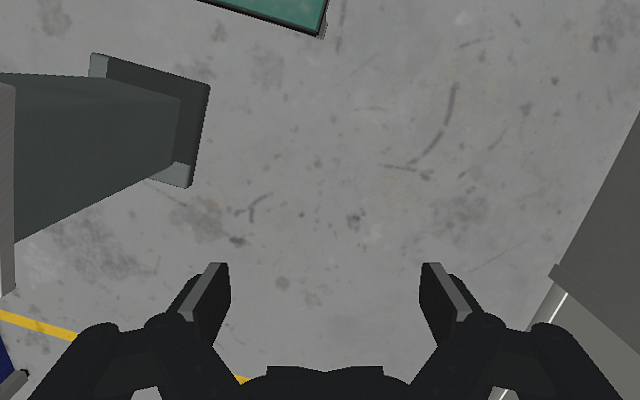

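Top view: the candidate pins are at (389,210), smaller, and (428,222), larger. The candidate jaws are at (295,190), larger, and (351,240), smaller. I'll measure them in crops.

```bash
cat > h.py <<'E'
import numpy as np,cv2
from cell import bot
def snap(n,save=None):
    s=bot.snapshot(n)
    if save: cv2.imwrite("pics/"+save,s["frame"][:,:,::-1])
    return s
def ray(s,uv):
    K=np.array(s["intrinsics"]);k1=s["k1"];E=np.array(s["extrinsics"])
    d=np.array([(uv[0]-K[0,2])/K[0,0],(uv[1]-K[1,2])/K[1,1]])
    u=d.copy()
    for _ in range(20): u=d/(1+k1*(u@u))
    v=E[:3,:3]@np.array([u[0],-u[1],-1.]);return E[:3,3],v/np.linalg.norm(v)
def onz(s,uv,z):
    o,v=ray(s,uv);return o+v*(z-o[2])/v[2]
def proj(s,p):
    E=np.array(s["extrinsics"]);K=np.array(s["intrinsics"])
    c=E[:3,:3].T@(np.array(p)-E[:3,3]);u=np.array([c[0]/-c[2],-c[1]/-c[2]])
    u=u*(1+s["k1"]*(u@u));return K[0,0]*u[0]+K[0,2],K[1,1]*u[1]+K[1,2]
def tri(s1,u1,s2,u2):
    o1,v1=ray(s1,u1);o2,v2=ray(s2,u2)
    A=np.stack([v1,-v2],1);t=np.linalg.lstsq(A,o2-o1,rcond=None)[0]
    a=o1+v1*t[0];b=o2+v2*t[1];return (a+b)/2,np.linalg.norm(a-b)
def crop(s,x,y,w,h,f,name):
    im=s["frame"][y:y+h,x:x+w,::-1];cv2.imwrite("pics/"+name,cv2.resize(im,None,fx=f,fy=f,interpolation=cv2.INTER_CUBIC))
E
python3 - <<'E'
from h import *
s=snap("top");crop(s,270,150,190,120,4,"topc.png")
s2=snap("side");crop(s2,230,110,200,160,4,"sidec.png")
for uv in [(389,210),(428,222),(295,190),(351,240)]: print(uv,onz(s,uv,0.03).round(3))
E
```

```text
(389, 210) [ 0.52  -0.258  0.03 ]
(428, 222) [ 0.483 -0.388  0.03 ]
(295, 190) [0.58  0.056 0.03 ]
(351, 240) [ 0.418 -0.134  0.03 ]
```

View pics/topc.png

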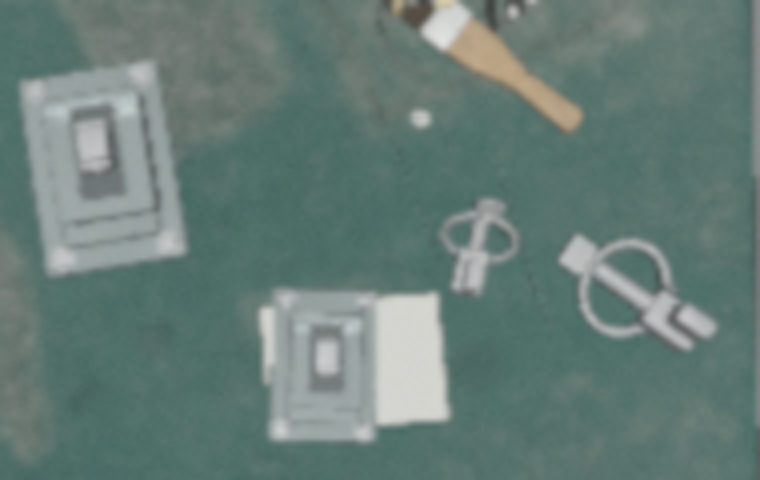

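View pics/sidec.png

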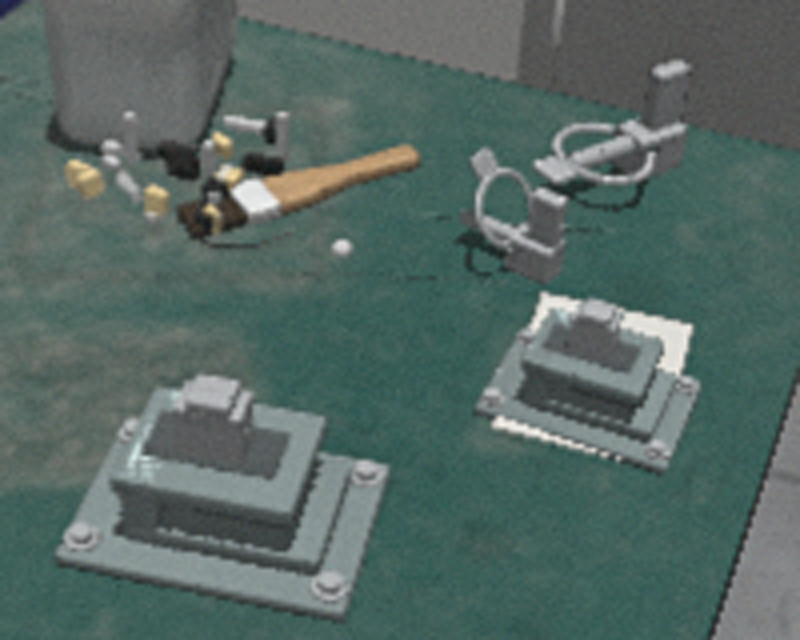

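```bash
python3 - <<'E'
from h import *
s=bot.snapshot("top")
c=[onz(s,(270+u/4,150+v/4),0.012) for u,v in [(22,80),(155,62),(187,250),(50,275)]]
print("large",np.round(c,3),[np.linalg.norm(c[i]-c[(i+1)%4]).round(3) for i in range(4)])
c=[onz(s,(270+u/4,150+v/4),0.01) for u,v in [(275,288),(378,288),(375,442),(270,440)]]
print("small",np.round(c,3),[np.linalg.norm(c[i]-c[(i+1)%4]).round(3) for i in range(4)])
E
python3 -m creep '{"dp":[[2.5,-2.5,-0.5],[5.5,-5.5,-1],[8.5,-8.5,-1.5],[11.5,-11.5,-2],[14.5,-14.5,-2.5],[17.5,-17.5,-3],[20.5,-20.5,-3.5],[23.5,-23.5,-3.6],[26.5,-26.5,-3.6],[29.5,-29.5,-3.6],[32.5,-33,-3.6],[35.4,-36.3,-3.6]],"dr":[[0,0,1],[0,0,2],[0,0,4],[0,0,6],[0,0,8],[0,0,10],[0,0,12],[0,0,14],[0,0,16],[0,0,16.8],[0,0,16.8],[0,0,16.8]],"hand":[-1,-1,-1,-1,-1,-1,-1,-1,-1,-1,-1,-1]}'
```

```text
large [[ 0.65   0.126  0.012]
 [ 0.668  0.013  0.012]
 [ 0.508 -0.018  0.012]
 [ 0.484  0.096  0.012]] [np.float64(0.114), np.float64(0.163), np.float64(0.117), np.float64(0.169)]
small [[ 0.478 -0.093  0.01 ]
 [ 0.48  -0.179  0.01 ]
 [ 0.352 -0.178  0.01 ]
 [ 0.352 -0.091  0.01 ]] [np.float64(0.086), np.float64(0.128), np.float64(0.087), np.float64(0.126)]
t: 1.3
position: [0.3942, -0.1127, 0.2508]
orientation: [-3.141, -0.0, -0.001]
ft_force: [0.6, -0.2, -0.5]
gripper_width: 0.0854
```

The large jaw at top (295,190) has a base of about 0.168 x 0.116, so it is the 170x120 one.

```bash
python3 - <<'E'
from h import *
s=snap("wrist","w1.png"); print(bot.get_obs()["position"])
crop(s,330,0,310,220,2.5,"w1c.png")
crop(s,80,0,260,220,3,"w1j.png")
E
```

```text
[ 0.39741392 -0.10488214  0.25059874]
```

View pics/w1.png

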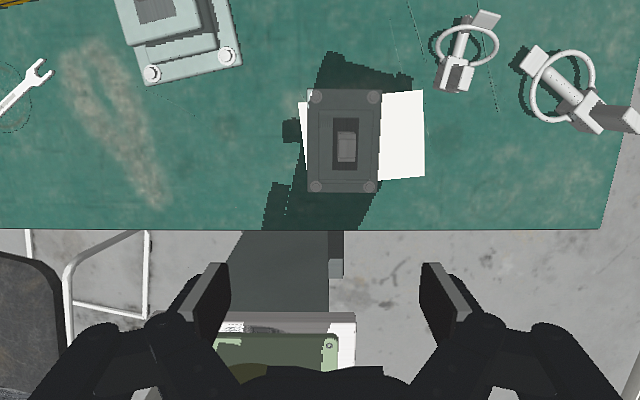

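View pics/w1j.png

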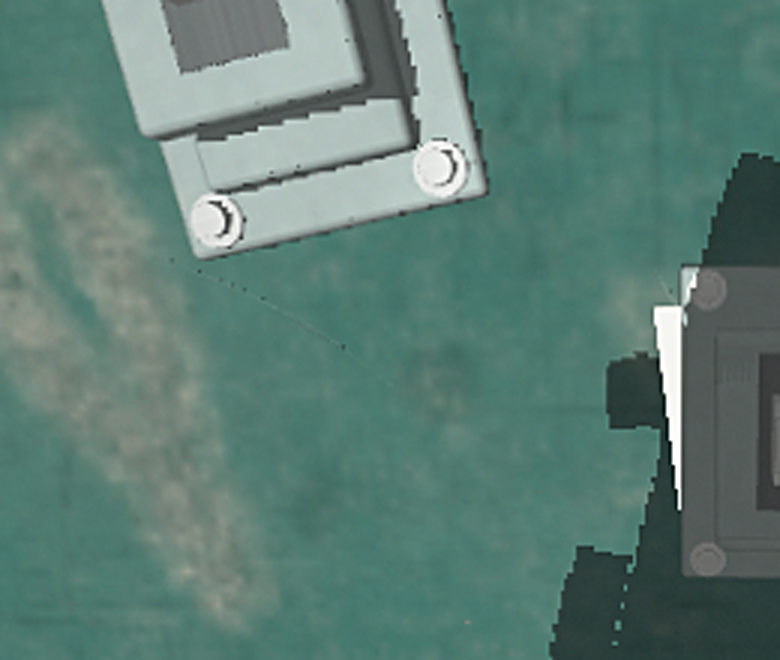

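View pics/w1c.png

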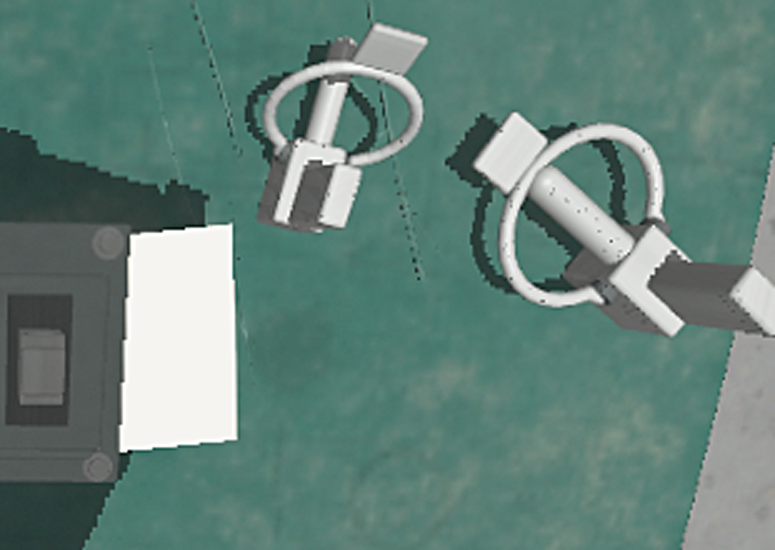

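```bash
python3 -m creep '{"dp":[[2,-2.5,0],[4,-5,0],[6,-8,0],[8,-11,0],[10,-13.5,0],[10,-13.5,0],[10,-13.5,0]],"dr":[[0,0,0],[0,0,0],[0,0,0],[0,0,0],[0,0,0],[0,0,0],[0,0,0]],"hand":[-1,-1,-1,-1,-1,-1,-1]}'
python3 - <<'E'
from h import *
s=snap("wrist","w2.png")
crop(s,200,50,260,200,3,"w2j.png")
E
```

```text
t: 1.93
position: [0.4963, 0.0322, 0.2507]
orientation: [-3.138, -0.001, 0.012]
ft_force: [0.0, -0.3, 0.2]
gripper_width: 0.0855
```

View pics/w2.png

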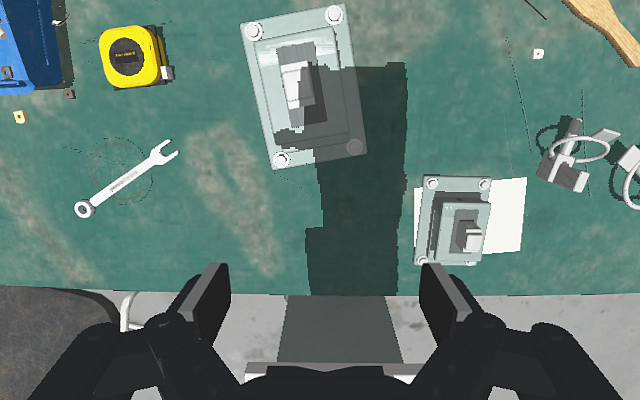

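View pics/w2j.png

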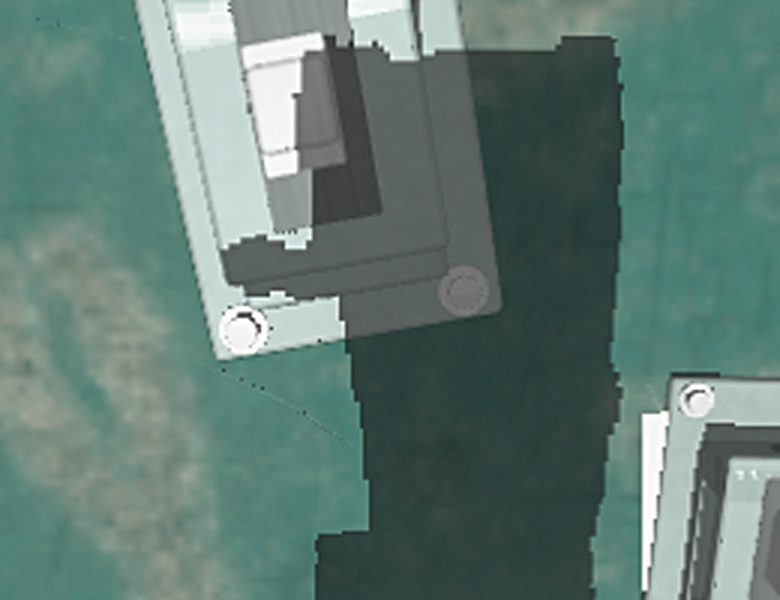

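```bash
python3 - <<'E'
from h import *
im=cv2.imread("pics/w2.png")[0:180,230:380]
im=np.clip(255*(im/255.)**0.6,0,255).astype(np.uint8)
cv2.imwrite("pics/w2k.png",cv2.resize(im,None,fx=3.3*1.2,fy=3.3,interpolation=cv2.INTER_CUBIC))
im=cv2.imread("pics/side0.png")[195:275,235:335]
cv2.imwrite("pics/s0k.png",cv2.resize(im,None,fx=7,fy=7,interpolation=cv2.INTER_CUBIC))
im=cv2.imread("pics/top0.png")[160:222,270:322]
cv2.imwrite("pics/t0k.png",cv2.resize(im,None,fx=9,fy=9,interpolation=cv2.INTER_CUBIC))
E
```

```text
(no output)
```

View pics/w2k.png

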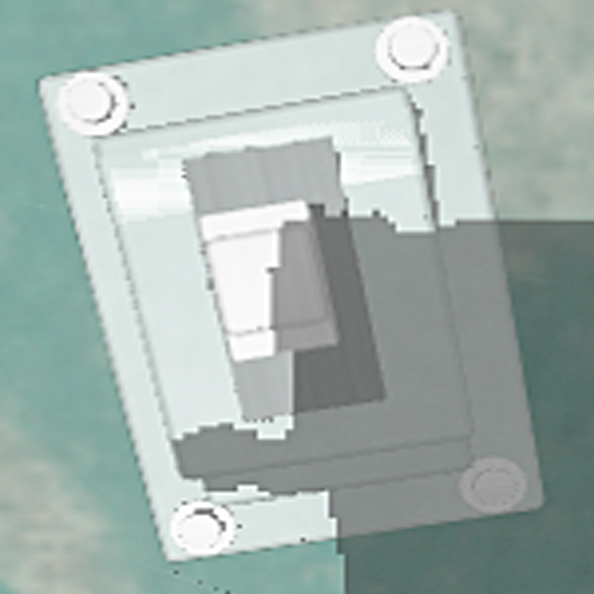

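View pics/s0k.png

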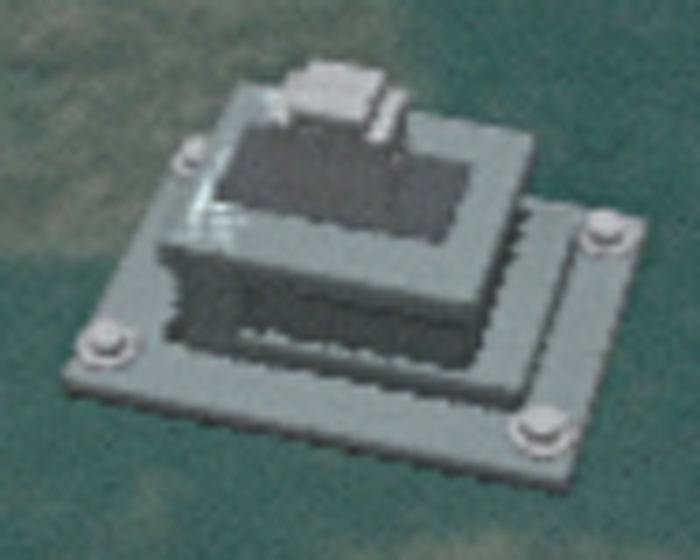

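View pics/t0k.png

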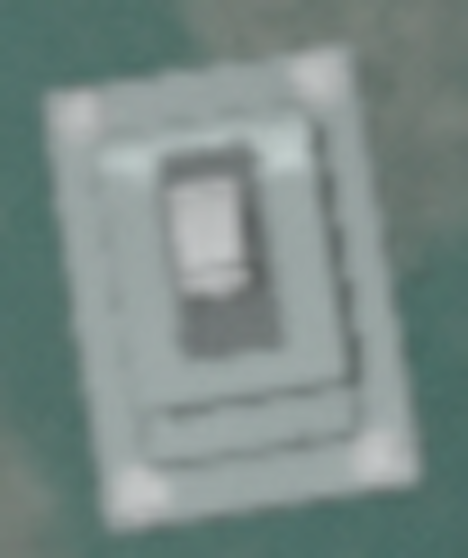

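```bash
python3 - <<'E'
from h import *
s=bot.snapshot("wrist")
f=lambda L,z:np.array([onz(s,(230+u/3.96,v/3.3),z)[:2] for u,v in L])
def rep(n,L,z):
    c=f(L,z);m=c.mean(0);d=(c[0]+c[1]-c[2]-c[3])/2;w=(c[0]+c[3]-c[1]-c[2])/2
    print(n,m.round(4),"len",np.linalg.norm(d).round(4),"wid",np.linalg.norm(w).round(4),"yaw",np.arctan2(d[1],d[0]).round(4),np.arctan2(-w[0],w[1]).round(4))
    return m
b=rep("bolts",[(92,100),(412,47),(492,485),(203,530)],0.017)
a=rep("base",[(40,80),(455,12),(543,508),(170,560)],0.012)
p=rep("plate",[(97,145),(410,88),(470,435),(180,478)],0.06)
q=rep("slot",[(187,158),(333,138),(385,400),(243,420)],0.06)
r=rep("post",[(198,215),(305,203),(337,345),(233,360)],0.103)
# pin tab, etc in w2
E
```

```text
bolts [0.58   0.0546] len 0.1457 wid 0.0888 yaw 0.184 0.19
base [0.5794 0.0542] len 0.1663 wid 0.1163 yaw 0.1875 0.1796
plate [0.5819 0.055 ] len 0.1011 wid 0.0783 yaw 0.1742 0.1938
slot [0.5847 0.0555] len 0.0775 wid 0.0371 yaw 0.17 0.1648
post [0.5838 0.0569] len 0.0373 wid 0.0238 yaw 0.1894 0.1522
```

```bash
python3 -m creep '{"dp":[[-0.5,2.5,0],[-1,5.5,0],[-1.5,8.5,0],[-2,11.5,0.5],[-2.5,14.5,1],[-3,17.5,2],[-3.5,20.5,3],[-4,23.5,4],[-4.6,26.5,5],[-4.6,28.2,5],[-4.6,28.2,5],[-4.6,28.2,5]],"dr":[[0,0,0],[0,0,0],[0,0,0],[0,0,0],[0,0,0],[0,0,0],[0,0,0],[0,0,0],[0,0,0],[0,0,0],[0,0,0],[0,0,0]],"hand":[-1,-1,-1,-1,-1,-1,-1,-1,-1,-1,-1,-1]}'
python3 - <<'E'
from h import *
s=snap("wrist","w3.png"); print(bot.get_obs()["position"],bot.get_obs()["orientation"])
u,v=map(int,proj(s,(0.52,-0.258,0.03)));print(u,v)
im=s["frame"][max(0,v-80):v+80,u-100:u+100,::-1];print(max(0,v-80),u-100)
im=np.clip(255*(im/255.)**0.7,0,255).astype(np.uint8)
cv2.imwrite("pics/w3c.png",cv2.resize(im,None,fx=4,fy=3.7 if 0 else 4,interpolation=cv2.INTER_CUBIC)[:600])
E
```

```text
t: 3.03
position: [0.4513, -0.2531, 0.2004]
orientation: [-3.139, -0.001, 0.006]
ft_force: [-0.4, -0.2, -0.2]
gripper_width: 0.0852
[ 0.45178574 -0.25209532  0.20051296] [-3.13840029e+00 -1.09123249e-03  7.75607259e-03]
331 107
27 231
```

View pics/w3c.png

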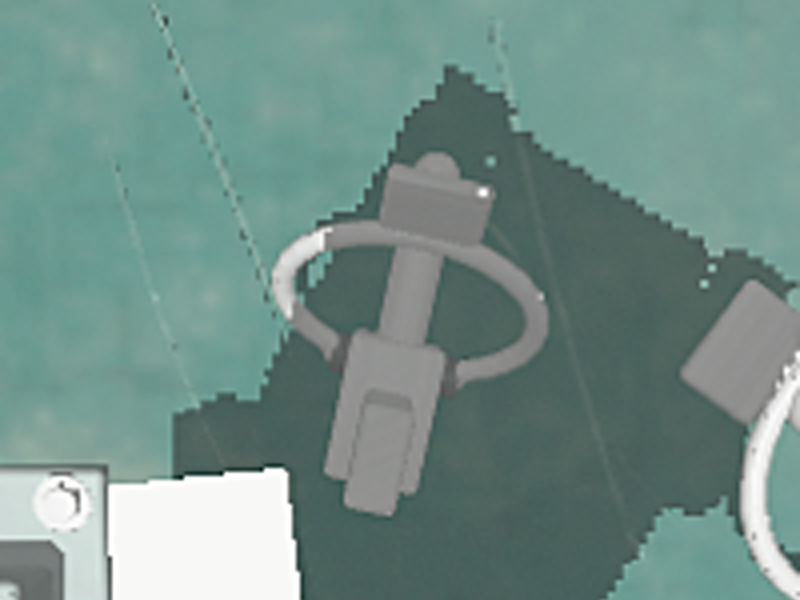

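```bash
python3 - <<'E'
from h import *
s=bot.snapshot("wrist")
P=lambda u,v,z:onz(s,(231+u/4,27+v/4),z)[:2]
t=np.array([P(*c,.066) for c in [(362,407),(413,412),(391,516),(344,507)]])
m=t.mean(0);d=(t[0]+t[1]-t[2]-t[3])/2;w=t[0]-t[1]+t[3]-t[2];w/=2
print("tab",m.round(4),np.linalg.norm(d),np.linalg.norm(w),np.arctan2(d[1],d[0]))
h=np.array([P(*c,.028) for c in [(355,330),(445,350),(415,495),(325,475)]])
hm=h.mean(0);d=(h[0]+h[1]-h[2]-h[3])/2;w=(h[0]-h[1]+h[3]-h[2])/2
print("head",hm.round(4),np.linalg.norm(d),np.linalg.norm(w),np.arctan2(d[1],d[0]),np.arctan2(-w[0],w[1]))
tip=P(437,153,.0205);d=tip-m;print("tip",tip.round(4),np.linalg.norm(d),np.arctan2(d[1],d[0]), )
d=tip-hm;print(np.linalg.norm(d),np.arctan2(d[1],d[0]))
for c in [(388,170),(492,190),(480,245),(380,225)]: print(P(*c,.07).round(4))
print(bot.get_obs()["position"],bot.get_obs()["orientation"])
E
```

```text
tab [ 0.4918 -0.251 ] 0.02283887976847434 0.010897031755837448 -0.1859284716679244
head [ 0.4983 -0.2528] 0.0360515429473202 0.02270424737741941 -0.19674316829536956 -0.20829786299991554
tip [ 0.5594 -0.2647] 0.06898298918840028 -0.1992531646581306
0.06230148652607622 -0.19260791892327142
[ 0.552  -0.2527]
[ 0.5483 -0.2742]
[ 0.5374 -0.272 ]
[ 0.5412 -0.2512]
[ 0.45208293 -0.25152801  0.20056627] [-3.13833345e+00 -1.19417924e-03  8.92448604e-03]
```

```bash
python3 -m creep '{"dp":[[1,0,0.5],[2,0,1],[3,0,2],[4,0,3.5],[4,0,5],[4,0,6.5],[4,0,8],[4,0,9],[4,0,9.5],[4,0,9.5]],"dr":[[0,0,4],[0,0,8],[0,0,11.7],[0,0,11.7],[0,0,11.7],[0,0,11.7],[0,0,11.7],[0,0,11.7],[0,0,11.7],[0,0,11.7]],"hand":[-0.1,-0.1,-0.1,-0.1,-0.1,-0.1,-0.1,-0.1,-0.1,-0.1]}'
python3 - <<'E'
from h import *
s=snap("wrist","w4.png"); o=bot.get_obs();print(o["position"],o["orientation"],o["gripper_width"])
for z in (.066,.056): print(proj(s,(0.4918,-.251,z)))
E
```

```text
t: 3.97
position: [0.492, -0.2504, 0.1052]
orientation: [-3.138, 0.0, -0.195]
ft_force: [0.0, -0.5, 1.0]
gripper_width: 0.0471
[ 0.49225666 -0.25064843  0.10583965] [-3.13810711e+00 -4.46858794e-04 -1.94968607e-01] 0.046864051987934786
(np.float64(327.69005553188885), np.float64(225.0542719711153))
(np.float64(327.619897861649), np.float64(219.43569764125212))
```

View pics/w4.png

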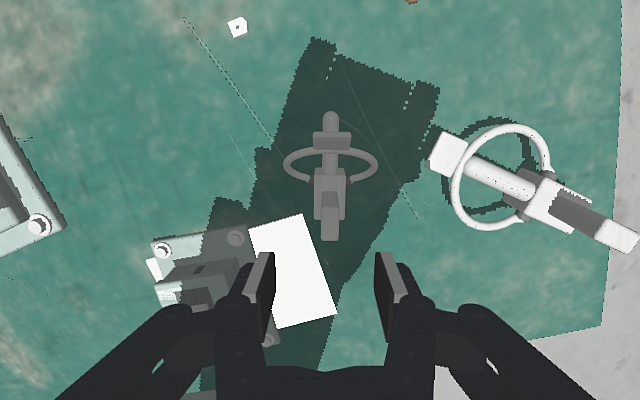

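```bash
python3 -m creep '{"dp":[[0,0,1],[0,0,2],[0,0,3],[0,0,4],[0,0,4.7],[0,0,4.7],[0,0,4.7],[0,0,4.7],[0,0,4.7],[0,0,4.7],[0,0,4.7],[0,0,4.7]],"dr":[[0,0,0],[0,0,0],[0,0,0],[0,0,0],[0,0,0],[0,0,0],[0,0,0],[0,0,0],[0,0,0],[0,0,0],[0,0,0],[0,0,0]],"hand":[-0.1,-0.1,-0.1,-0.1,-0.1,-0.1,0.3,0.5,0.7,0.9,1,1]}'
python3 -m creep '{"dp":[[0,0,0],[0,0,0],[0,0,0],[0,0,-0.5],[0,0,-1],[0,0,-2],[0,0,-3],[0,0,-4],[0,0,-5]],"dr":[[0,0,0],[0,0,0],[0,0,0],[0,0,0],[0,0,0],[0,0,0],[0,0,0],[0,0,0],[0,0,0]],"hand":[1,1,1,1,1,1,1,1,1]}'
python3 - <<'E'
from h import *
s=snap("wrist","w5.png"); o=bot.get_obs();print(o["position"],o["orientation"],o["gripper_width"],o["ft_force"])
E
```

```text
t: 5.02
position: [0.4924, -0.2505, 0.0591]
orientation: [-3.138, -0.001, -0.195]
ft_force: [0.5, 0.4, 0.5]
gripper_width: 0.0002
t: 5.77
position: [0.4925, -0.2508, 0.1105]
orientation: [-3.138, -0.002, -0.195]
ft_force: [-0.1, 0.3, -0.2]
gripper_width: 0.0001
[ 0.49307978 -0.25111296  0.11208389] [-3.13891136 -0.00350637 -0.1949906 ] -6.836720103411622e-05 [ 0.85821053 -1.09394895  2.95967612]
```

View pics/w5.png

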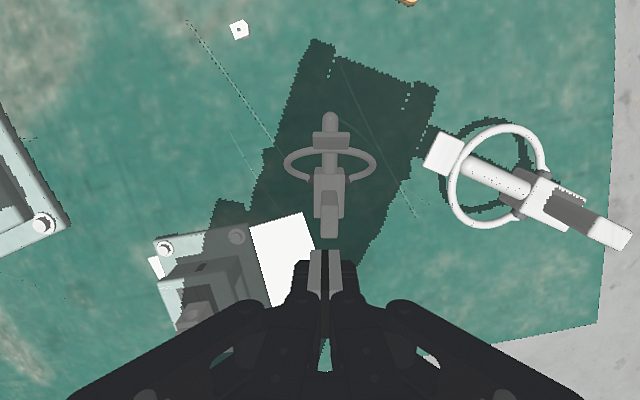

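```bash
python3 - <<'E'
from h import *
s=bot.snapshot("wrist");o=bot.get_obs();p=o["position"]
from scipy.spatial.transform import Rotation as R
M=R.from_euler("xyz",o["orientation"]).as_matrix()
for d in (-.02,0,.01,.019,.03,.05): print(d,np.round(proj(s,p+M@[0,0,d]),1))
E=np.array(s["extrinsics"]);print(M.T@(E[:3,3]-p), M.T@E[:3,:3])
im=s["frame"][180:360,240:420,::-1];cv2.imwrite("pics/w5c.png",cv2.resize(im,None,fx=3.3,fy=3.3))
t=snap("side");u,v=map(int,proj(t,p));print(u,v);crop(t,u-60,v-60,120,100,6,"s5.png")
t=snap("top");print(proj(t,p),proj(t,(0.4918,-.251,.066)));crop(t,350,170,120,90,6,"t5.png")
E
```

```text
-0.02 [326.9 270.7]
0 [326.7 251.8]
0.01 [326.6 243.8]
0.019 [326.5 237.2]
0.03 [326.4 229.9]
0.05 [326.2 218.4]
[ 0.0803312  -0.00101199 -0.15998357] [[-5.39440457e-04  9.51014107e-01  3.09147017e-01]
 [ 9.99999669e-01  3.24580764e-04  7.46439010e-04]
 [ 6.09530853e-04  3.09147317e-01 -9.51013967e-01]]
367 144
(np.float64(389.7093908724511), np.float64(215.3694468795113)) (np.float64(388.0248720376544), np.float64(217.28518022265266))
```

View pics/w5c.png

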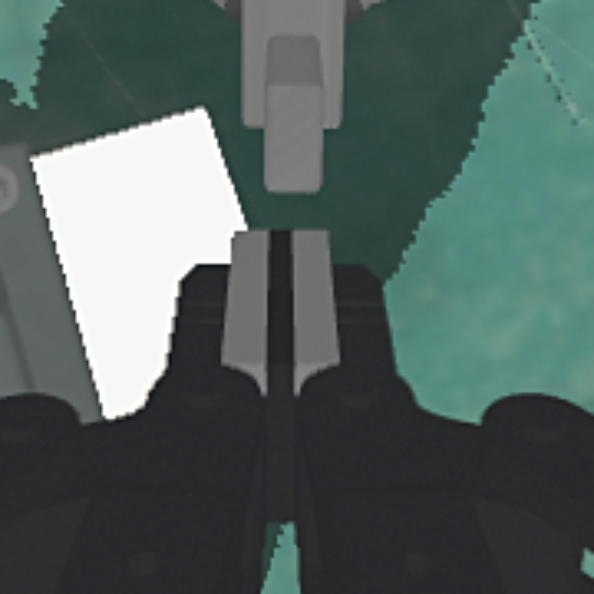

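View pics/s5.png

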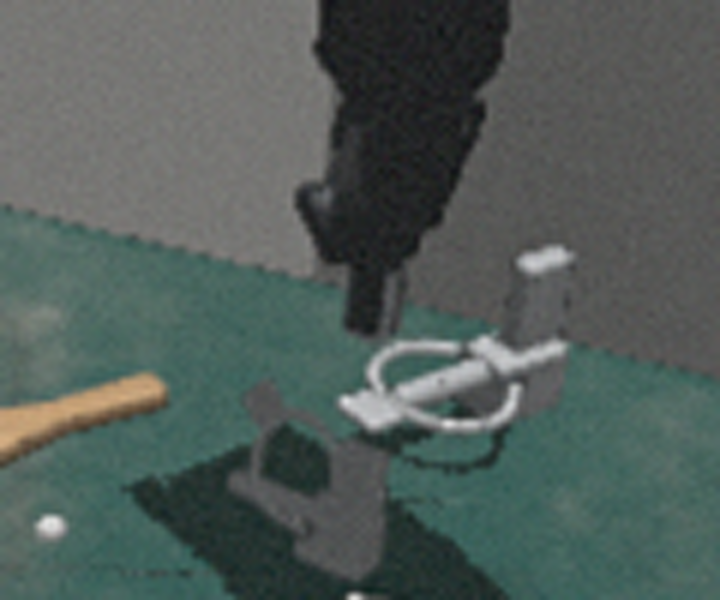

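View pics/t5.png

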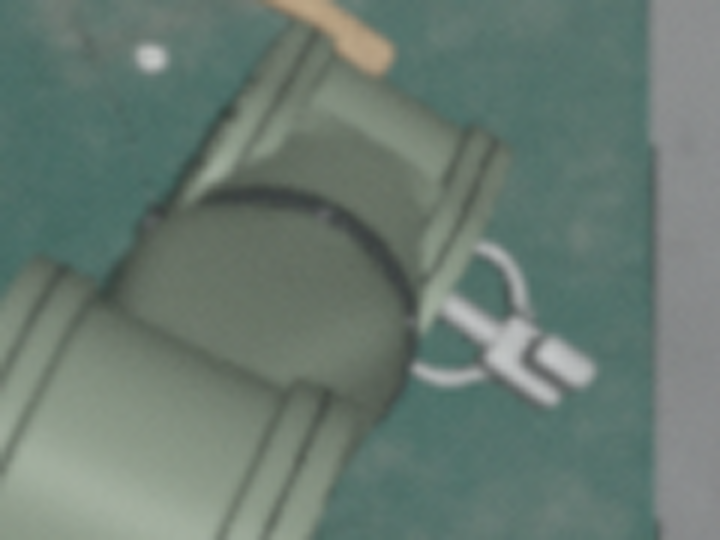

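```bash
python3 - <<'E'
from h import *
from scipy.spatial.transform import Rotation as R
o=bot.get_obs();p=o["position"];M=R.from_euler("xyz",o["orientation"]).as_matrix()
print(p,o["orientation"])
t=bot.snapshot("side");s=bot.snapshot("wrist")
for d in (-.03,-.02,-.01,0,.01,.019):
    print(d,"side",np.round(proj(t,p+M@[0,0,d]),1),"wr front",np.round(proj(s,p+M@[.011,0,d]),1))
crop(t,330,90,80,60,9,"s6.png")
# wrist pad left outer edges width
E
```

```text
[ 0.49244609 -0.25063103  0.10925343] [-3.13820239e+00 -1.25195238e-03 -1.94857253e-01]
-0.03 side [369.2 135.3] wr front [327.3 261.3]
-0.02 side [368.7 138.6] wr front [327.1 251. ]
-0.01 side [368.3 141.9] wr front [327.  241.8]
0 side [367.9 145.1] wr front [326.9 233.6]
0.01 side [367.5 148.3] wr front [326.7 226.2]
0.019 side [367.1 151.1] wr front [326.7 220.2]
```

View pics/s6.png

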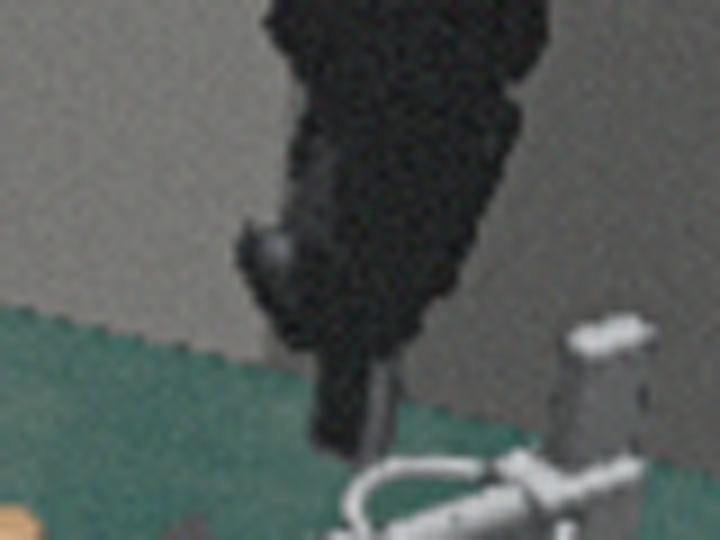

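Both views put the closed fingertips about 17 mm behind the reported TCP, not 19 mm ahead of it, so the first grip closed above the tab. The pin has not moved. I'll reopen and go about 37 mm lower.

```bash
python3 -m creep '{"dp":[[0,0,0],[0,0,0],[0,0,0],[0,0,1],[0,0,2],[0,0,3],[0,0,4],[0,0,5],[0,0,6],[0,0,6],[0,0,6]],"dr":[[0,0,0],[0,0,0],[0,0,0],[0,0,0],[0,0,0],[0,0,0],[0,0,0],[0,0,0],[0,0,0],[0,0,0],[0,0,0]],"hand":[-0.1,-0.1,-0.1,-0.1,-0.1,-0.1,-0.1,-0.1,-0.1,-0.1,-0.1]}'
python3 - <<'E'
from h import *
s=bot.snapshot("wrist");o=bot.get_obs();print(o["position"],o["gripper_width"])
cv2.imwrite("pics/w6.png",cv2.resize(s["frame"][100:320,170:490,::-1],None,fx=2.4,fy=2.4))
t=bot.snapshot("side");u,v=map(int,proj(t,o["position"]));crop(t,u-45,v-40,90,70,8,"s7.png")
E
```

```text
t: 6.98
position: [0.492, -0.2503, 0.0481]
orientation: [-3.138, 0.001, -0.195]
ft_force: [0.2, 0.4, -0.1]
gripper_width: 0.0474
[ 0.49223698 -0.25041174  0.04868985] 0.04698243139790453
```

View pics/w6.png

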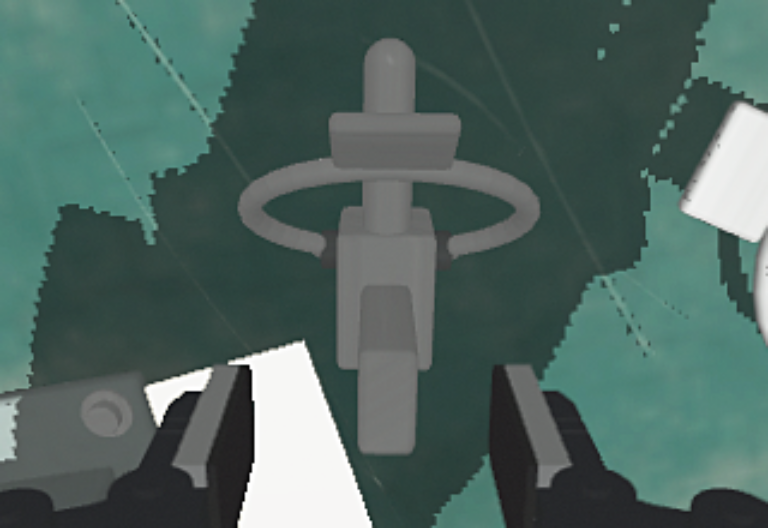

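View pics/s7.png

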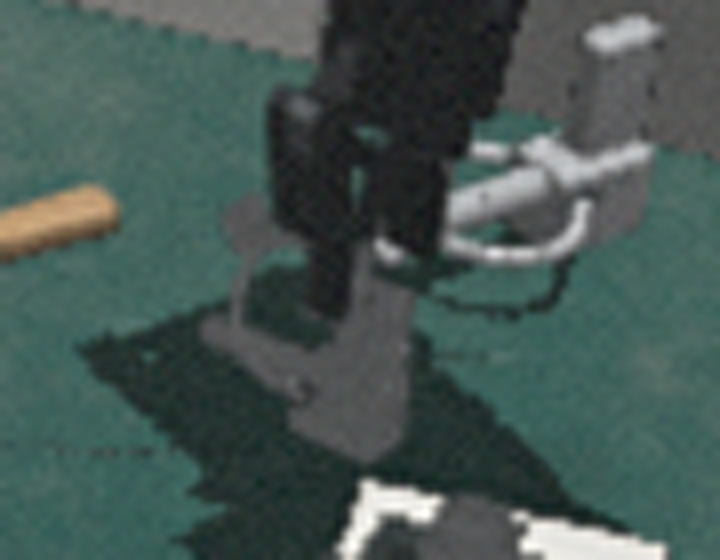

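```bash
python3 -m creep '{"dp":[[0.1,0.25,0.5],[0.1,0.25,1],[0.1,0.25,1.5],[0.1,0.25,2],[0.1,0.25,2.6],[0.1,0.25,2.6],[0.1,0.25,2.6],[0.1,0.25,2.6],[0.1,0.25,2.6],[0.1,0.25,2.6],[0.1,0.25,2.6],[0.1,0.25,2.6]],"dr":[[0,0,0],[0,0,0],[0,0,0],[0,0,0],[0,0,0],[0,0,0],[0,0,0],[0,0,0],[0,0,0],[0,0,0],[0,0,0],[0,0,0]],"hand":[-0.1,-0.1,-0.1,-0.1,-0.1,-0.1,0.1,0.3,0.5,0.7,1,1]}'
python3 -m creep '{"dp":[[0,0,0],[0,0,0],[0,0,0],[0,0,0]],"dr":[[0,0,0],[0,0,0],[0,0,0],[0,0,0]],"hand":[1,1,1,1]}'
python3 - <<'E'
from h import *
s=bot.snapshot("wrist");o=bot.get_obs();print(o["position"],o["gripper_width"])
cv2.imwrite("pics/w7.png",cv2.resize(s["frame"][100:320,170:490,::-1],None,fx=2.4,fy=2.4))
t=bot.snapshot("side");u,v=map(int,proj(t,o["position"]));crop(t,u-45,v-40,90,70,8,"s8.png")
E
```

```text
t: 8.08
position: [0.493, -0.2531, 0.0233]
orientation: [-3.138, -0.001, -0.195]
ft_force: [-1.6, 0.5, 5.7]
gripper_width: 0.0108
t: 8.42
position: [0.493, -0.253, 0.0233]
orientation: [-3.138, -0.001, -0.195]
ft_force: [-0.4, 0.9, 1.3]
gripper_width: 0.0107
[ 0.49298689 -0.2530007   0.02329853] 0.010902118034605515
```

View pics/w7.png

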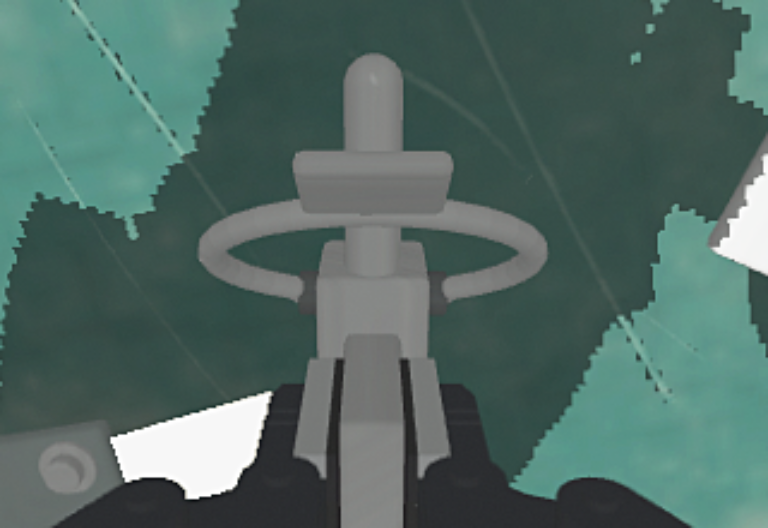

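View pics/s8.png

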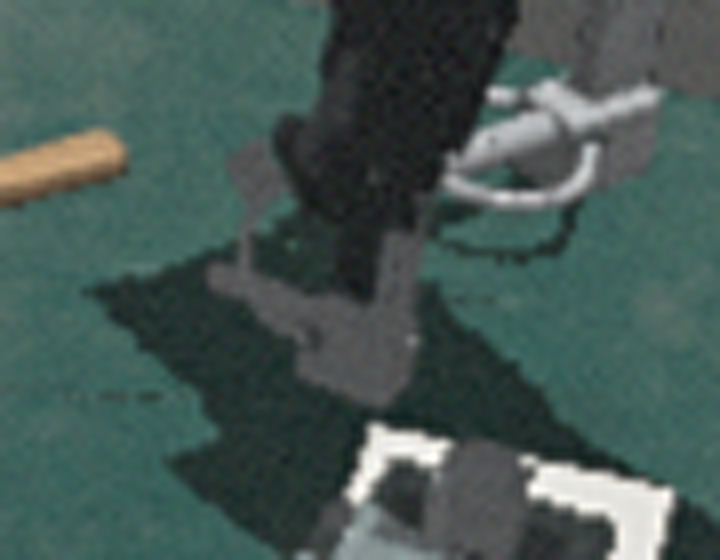

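```bash
python3 - <<'E'
from h import *
from scipy.spatial.transform import Rotation as R
s=bot.snapshot("wrist");o=bot.get_obs();p=o["position"];M=R.from_euler("xyz",o["orientation"]).as_matrix()
tip=onz(s,(170+374/2.4,100+53/2.4),.0205);print(tip,M.T@(tip-p))
E
python3 -m creep '{"dp":[[0,0,-0.5],[0,0,-1.5],[0,0,-3],[0,0,-5],[0,0,-7],[0,0,-9],[0,0,-10.5],[0,0,-10.7],[0,0,-10.7]],"dr":[[0,0,0],[0,0,0],[0,0,0],[0,0,0],[0,0,0],[0,0,0],[0,0,0],[0,0,0],[0,0,0]],"hand":[1,1,1,1,1,1,1,1,1]}'
python3 -m creep '{"dp":[[-0.4,-2,0],[-1,-4.5,0],[-1.6,-7,0],[-2.2,-9.5,0],[-2.8,-12,0],[-3.4,-14.5,0],[-4,-17,0],[-4.6,-19.5,0],[-5.2,-22,0],[-5.8,-24.5,0],[-6.3,-27,0],[-6.6,-28.4,0]],"dr":[[0,0,-1],[0,0,-3],[0,0,-5],[0,0,-7],[0,0,-9],[0,0,-11],[0,0,-13],[0,0,-15],[0,0,-17],[0,0,-19],[0,0,-21],[0,0,-21.6]],"hand":[1,1,1,1,1,1,1,1,1,1,1,1]}'
python3 -m creep '{"dp":[[0,0,0],[0,0,0],[0,0,0]],"dr":[[0,0,0],[0,0,0],[0,0,0]],"hand":[1,1,1]}'
python3 - <<'E'
from h import *
s=snap("wrist","w8.png");o=bot.get_obs();print(o["position"],o["orientation"],o["gripper_width"],o["ft_force"])
t=snap("side");u,v=map(int,proj(t,o["position"]));print(u,v);crop(t,u-90,v-60,130,100,6,"s9.png")
E
```

```text
[ 0.55932038 -0.2655516   0.0205    ] [ 0.06750866 -0.00052859  0.00285182]
t: 9.32
position: [0.4931, -0.2535, 0.1312]
orientation: [-3.139, -0.003, -0.195]
ft_force: [1.3, 0.2, -3.0]
gripper_width: 0.0111
t: 10.32
position: [0.4827, 0.0408, 0.131]
orientation: [-3.139, -0.002, 0.187]
ft_force: [-0.5, -0.1, -2.2]
gripper_width: 0.0107
t: 10.57
position: [0.4824, 0.04, 0.1305]
orientation: [-3.139, -0.001, 0.186]
ft_force: [-0.0, -1.4, -3.4]
gripper_width: 0.011
[0.4825397  0.03973795 0.13066944] [-3.13896538e+00 -1.48496422e-03  1.85111991e-01] 0.011217707206874717 [ 0.49923376 -0.12285426 -1.29230622]
329 205
```

View pics/w8.png

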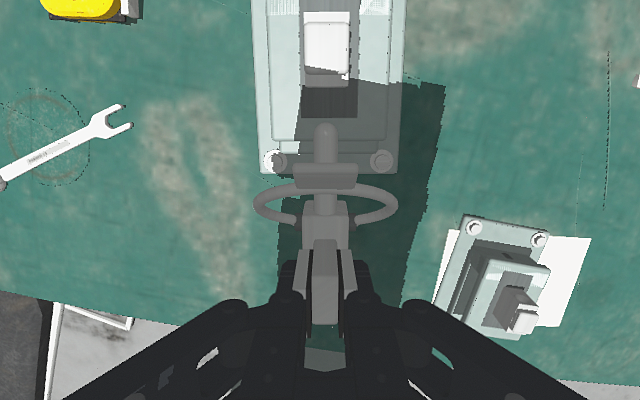

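View pics/s9.png

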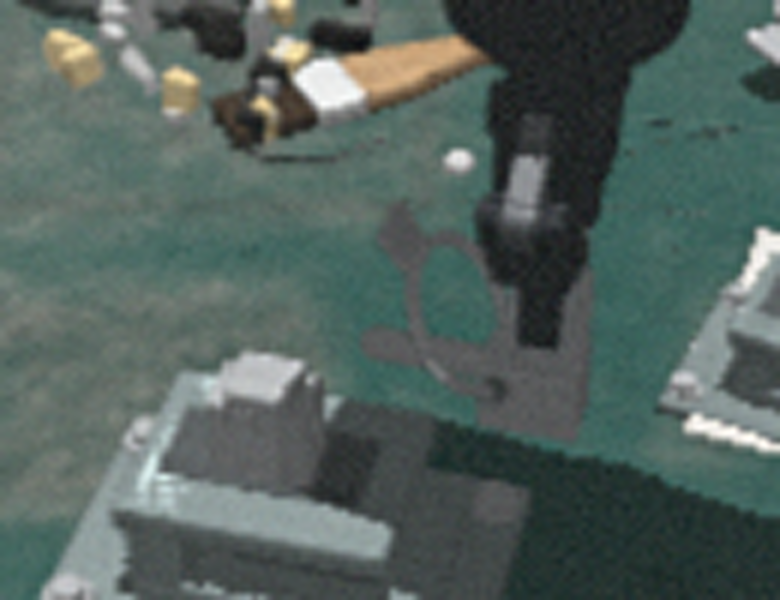

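```bash
python3 - <<'E'
from h import *
s=cv2.imread("pics/w8.png")[0:180,240:420]
s=np.clip(255*(s/255.)**0.7,0,255).astype(np.uint8)
cv2.imwrite("pics/w8c.png",cv2.resize(s,None,fx=3.3,fy=3.3,interpolation=cv2.INTER_CUBIC))
E
```

```text
(no output)
```

View pics/w8c.png

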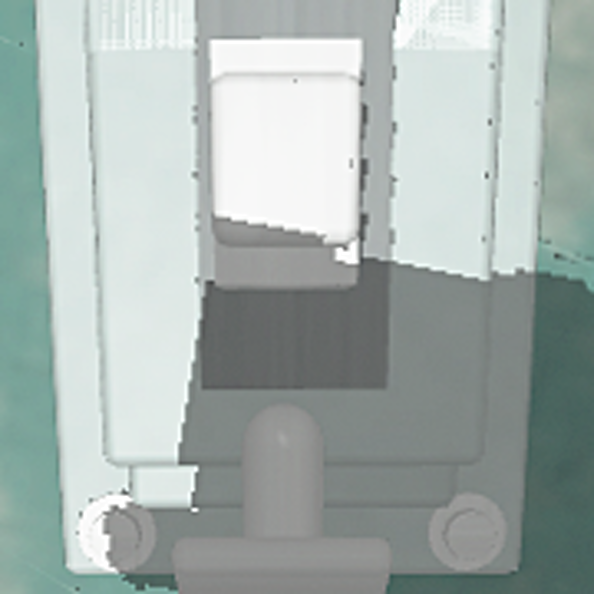

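```bash
cat > pose.py <<'E'
from h import *
from scipy.spatial.transform import Rotation as R
def tool():
    o=bot.get_obs();return o,o["position"],R.from_euler("xyz",o["orientation"]).as_matrix()
E
python3 - <<'E'
from pose import *
s=bot.snapshot("wrist");o,p,M=tool();print(p,o["orientation"])
P=lambda u,v,z:onz(s,(240+u/3.3,v/3.3),z)
T=lambda q:(M.T@(q-p)*1e3).round(2)
print("post far,mid,near",[T(P(*c)) for c in [(285.5,38,.101),(286,158,.103),(286.5,277,.1)]])
print("post edges L",T(P(211,60,.1)),T(P(214,260,.1)),"R",T(P(361,60,.1)),T(P(358.5,260,.1)))
print("tip",T(P(283.5,403,.128)))
print("slot near end L,R",T(P(202,389,.06)),T(P(388,387,.06)), "slot L/R upper",T(P(194,100,.06)),T(P(397,100,.06)))
print("plate near",T(P(103,462,.06)),T(P(487,458,.06)),"plate sides",T(P(92,100,.06)),T(P(500,100,.06)))
print("bolts",T(P(117,533,.017)),T(P(468,530,.017)),"base",T(P(72,575,.012)),T(P(522,572,.012)),T(P(47,200,.012)),T(P(541,200,.012)))
E
```

```text
[0.48265207 0.03984439 0.13085709] [-3.13880499e+00 -1.86624322e-03  1.85109151e-01]
post far,mid,near [array([121.8 ,   0.46,  30.08]), array([103.93,   0.54,  28.05]), array([85.98,  0.66, 31.02])]
post edges L [118.86 -11.26  31.11] [ 88.67 -11.24  31.05] R [118.84  12.34  31.04] [88.66 12.47 30.99]
tip [67.77  0.08  2.98]
slot near end L,R [ 65.23 -16.38  71.02] [65.64 21.71 70.92] slot L/R upper [119.85 -16.9   71.13] [119.84  22.08  71.02]
plate near [ 50.39 -37.4   71.06] [51.23 42.79 70.83] plate sides [120.03 -36.55  71.18] [120.01  41.92  70.96]
bolts [ 26.87 -41.6  114.02] [ 27.66  47.06 113.78] base [ 14.83 -54.62 119.04] [ 15.67  62.59 118.71] [106.35 -55.76 119.21] [106.33  61.63 118.88]
```

```bash
python3 -m creep '{"dp":[[0,0.05,0.6],[0,0.05,1.4],[0,0.05,2.2],[0,0.05,3],[0,0.05,3.6],[0,0.05,4.1],[0,0.05,4.5],[0,0.05,4.5],[0,0.05,4.5],[0,0.05,4.5]],"dr":[[0,0,0],[0,0,0],[0,0,0],[0,0,0],[0,0,0],[0,0,0],[0,0,0],[0,0,0],[0,0,0],[0,0,0]],"hand":[1,1,1,1,1,1,1,1,1,1]}'
python3 - <<'E'
from pose import *
o,p,M=tool();print(p,o["orientation"],o["ft_force"])
s=bot.snapshot("wrist")["frame"][0:200,230:430,::-1]
s=np.clip(255*(s/255.)**0.7,0,255).astype(np.uint8)
cv2.imwrite("pics/w9c.png",cv2.resize(s,None,fx=3,fy=3,interpolation=cv2.INTER_CUBIC))
t=snap("side");u,v=map(int,proj(t,p));print(u,v);crop(t,u-80,v-70,110,90,7,"s10.png")
E
```

```text
t: 11.55
position: [0.4829, 0.0395, 0.0861]
orientation: [-3.139, -0.002, 0.185]
ft_force: [-0.1, -0.7, -2.2]
gripper_width: 0.0111
[0.48294302 0.03949338 0.08608417] [-3.13884686e+00 -2.26843834e-03  1.85082708e-01] [-0.09201781 -0.67719098 -2.169919  ]
328 220
```

View pics/w9c.png

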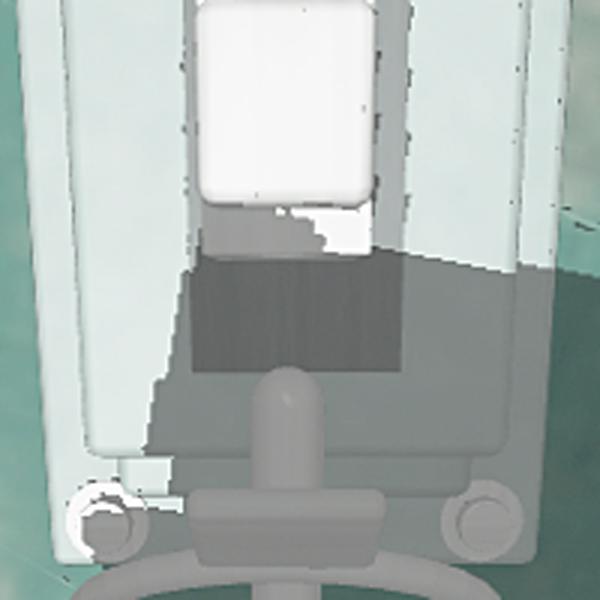

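View pics/s10.png

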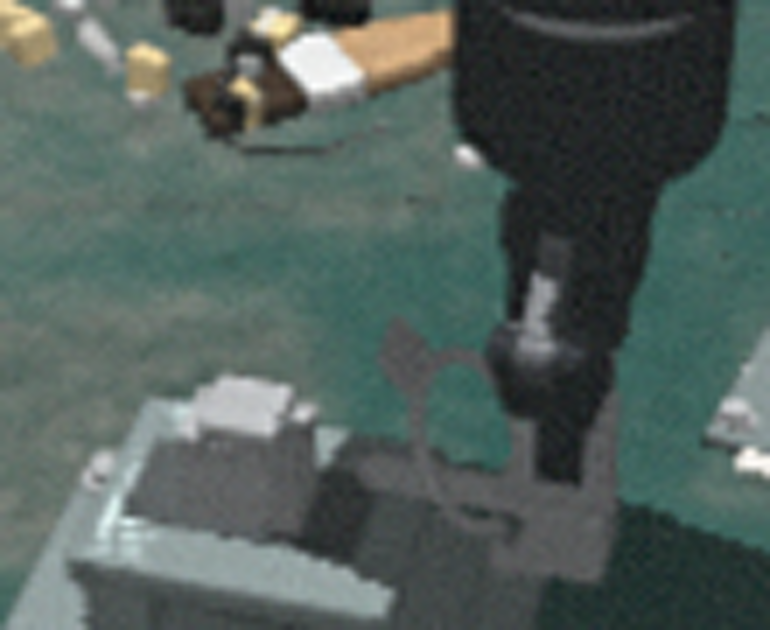

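```bash
python3 - <<'E'
from pose import *
s=bot.snapshot("wrist");o,p,M=tool()
P=lambda u,v,z:onz(s,(230+u/3,v/3),z)
T=lambda q:(M.T@(q-p)*1e3).round(2)
print("post top L R",T(P(196.5,100,.103)),T(P(374,100,.103)),"near top edge",T(P(285,205,.103)),"bottom",T(P(285,258,.06)))
print("lower face L,R",T(P(202,257,.06)),T(P(371,257,.06)))
print("tip",T(P(288,366,.0833)),"shaft sides",T(P(253,430,.0833)),T(P(323,430,.0833)))
print("slot",T(P(191,371,.06)),T(P(402,371,.06)))
E
```

```text
post top L R [103.88 -12.1  -16.62] [103.86  11.15 -16.68] near top edge [ 90.75  -0.51 -16.68] bottom [84.92 -0.48 26.31]
lower face L,R [ 85.13 -15.18  26.35] [85.11 14.74 26.27]
tip [ 6.793e+01 -2.000e-02  2.970e+00] shaft sides [57.76 -5.69  2.96] [57.76  5.66  2.93]
slot [ 65.24 -17.64  26.31] [65.24 20.86 26.2 ]
```

```bash
python3 -m creep '{"dp":[[0.3,-0.02,0],[0.6,-0.02,0],[0.9,-0.02,0],[1.2,-0.02,0],[1.4,-0.02,0],[1.4,-0.02,0],[1.4,-0.02,0]],"dr":[[0,0,0],[0,0,0],[0,0,0],[0,0,0],[0,0,0],[0,0,0],[0,0,0]],"hand":[1,1,1,1,1,1,1]}'
python3 -m creep '{"dp":[[0.1,0,0],[0.2,0,0],[0.3,0,0],[0.4,0,0],[0.5,0,0],[0.5,0,0]],"dr":[[0,0,0],[0,0,0],[0,0,0],[0,0,0],[0,0,0],[0,0,0]],"hand":[1,1,1,1,1,1]}'
```

```text
t: 12.28
position: [0.4967, 0.0423, 0.0861]
orientation: [-3.139, -0.002, 0.185]
ft_force: [-0.0, -0.9, -2.5]
gripper_width: 0.0108
t: 12.78
position: [0.5017, 0.0432, 0.0861]
orientation: [-3.139, -0.002, 0.185]
ft_force: [0.7, 0.0, -3.4]
gripper_width: 0.0109
```

```bash
python3 -m creep '{"dp":[[0.1,0,0],[0.2,0,0],[0.3,0,0],[0.3,0,0]],"dr":[[0,0,0],[0,0,0],[0,0,0],[0,0,0]],"hand":[1,1,1,1]}'
```

```text
t: 13.12
position: [0.5049, 0.0438, 0.0861]
orientation: [-3.139, -0.002, 0.185]
ft_force: [-0.3, -0.5, -1.8]
gripper_width: 0.0107
```

```bash
python3 - <<'E'
from pose import *
o,p,M=tool()
s=bot.snapshot("wrist")["frame"][0:200,230:430,::-1]
s=np.clip(255*(s/255.)**0.6,0,255).astype(np.uint8)
cv2.imwrite("pics/w10c.png",cv2.resize(s,None,fx=3,fy=3,interpolation=cv2.INTER_CUBIC))
t=snap("side");u,v=map(int,proj(t,p));print(u,v);crop(t,u-80,v-50,110,90,7,"s11.png")
E
```

```text
318 218
```

View pics/w10c.png

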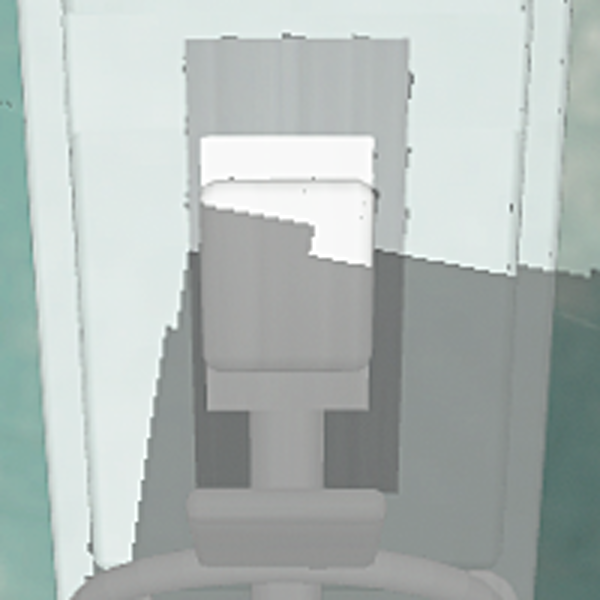

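View pics/s11.png

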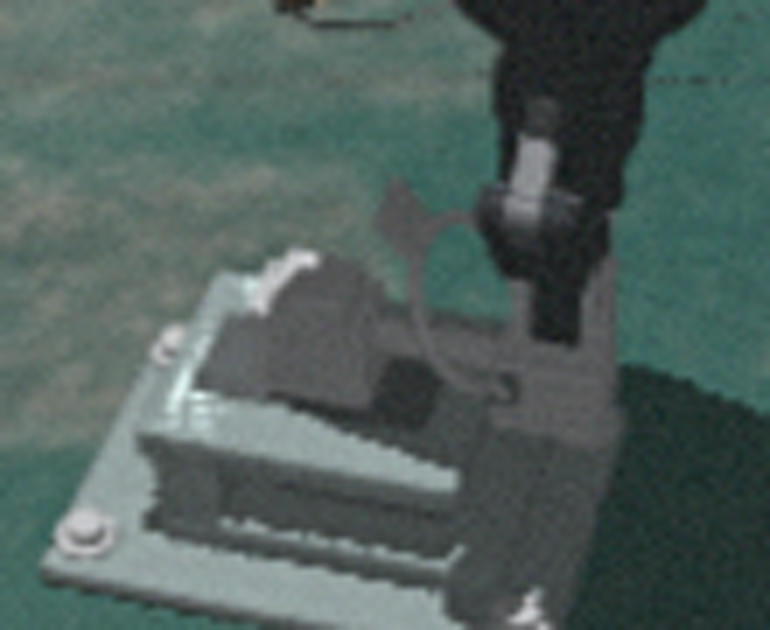

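```bash
python3 -m creep '{"dp":[[0.2,0,0],[0.4,0,0],[0.6,0,0],[0.8,0,0],[1,0,0],[1,0,0]],"dr":[[0,0,0],[0,0,0],[0,0,0],[0,0,0],[0,0,0],[0,0,0]],"hand":[1,1,1,1,1,1]}'
```

```text
t: 13.72
position: [0.5149, 0.0457, 0.0861]
orientation: [-3.139, -0.003, 0.185]
ft_force: [0.1, 0.6, -2.7]
gripper_width: 0.011
```

```bash
python3 -m creep '{"dp":[[0.2,0,0],[0.4,0,0],[0.6,0,0],[0.8,0,0],[1,0,0],[1,0,0]],"dr":[[0,0,0],[0,0,0],[0,0,0],[0,0,0],[0,0,0],[0,0,0]],"hand":[1,1,1,1,1,1]}'
```

```text
t: 14.22
position: [0.5251, 0.0476, 0.0861]
orientation: [-3.139, -0.003, 0.185]
ft_force: [-0.3, 0.2, -2.7]
gripper_width: 0.011
```

```bash
python3 -m creep '{"dp":[[0.2,0,0],[0.4,0,0],[0.6,0,0],[0.8,0,0],[1,0,0],[1,0,0]],"dr":[[0,0,0],[0,0,0],[0,0,0],[0,0,0],[0,0,0],[0,0,0]],"hand":[1,1,1,1,1,1]}'
python3 - <<'E'
from pose import *
o,p,M=tool();print(o["ft_force"],M.T@o["ft_force"])
s=bot.snapshot("wrist")["frame"][0:240,220:440,::-1]
s=np.clip(255*(s/255.)**0.6,0,255).astype(np.uint8)
cv2.imwrite("pics/w11c.png",cv2.resize(s,None,fx=2.5,fy=2.5,interpolation=cv2.INTER_CUBIC))
E
```

```text
t: 14.72
position: [0.5353, 0.0496, 0.0861]
orientation: [-3.139, -0.003, 0.185]
ft_force: [0.5, 0.0, -3.2]
gripper_width: 0.0111
[ 0.4783584   0.03746686 -3.17169957] [0.46698946 0.05983367 3.1730505 ]
```

View pics/w11c.png

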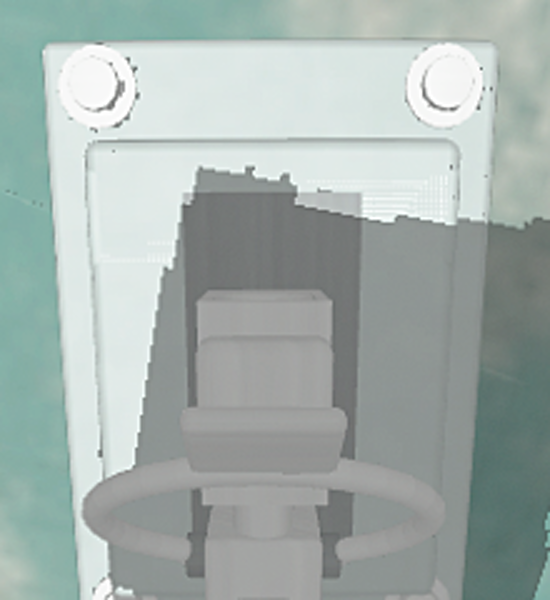

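```bash
python3 -m creep '{"dp":[[0.1,0,0],[0.2,0,0],[0.3,0,0],[0.4,0,0],[0.5,0,0],[0.6,0,0],[0.6,0,0]],"dr":[[0,0,0],[0,0,0],[0,0,0],[0,0,0],[0,0,0],[0,0,0],[0,0,0]],"hand":[1,1,1,1,1,1,1]}'
```

```text
t: 15.35
position: [0.5411, 0.0507, 0.0861]
orientation: [-3.139, -0.003, 0.185]
ft_force: [0.1, -0.4, -2.5]
gripper_width: 0.0111
```

```bash
python3 -m creep '{"dp":[[0.05,0,0],[0.1,0,0],[0.1,0,0],[0.1,0,0]],"dr":[[0,0,0],[0,0,0],[0,0,0],[0,0,0]],"hand":[1,1,1,1]}'
```

```text
t: 15.68
position: [0.5421, 0.0508, 0.0861]
orientation: [-3.139, -0.003, 0.185]
ft_force: [-0.2, 0.2, -2.8]
gripper_width: 0.0109
```

```bash
python3 -m creep '{"dp":[[0.05,0,0],[0.1,0,0],[0.1,0,0],[0.1,0,0]],"dr":[[0,0,0],[0,0,0],[0,0,0],[0,0,0]],"hand":[1,1,1,1]}'
```

```text
t: 16.02
position: [0.5431, 0.0511, 0.0861]
orientation: [-3.139, -0.003, 0.185]
ft_force: [-0.7, -0.3, -2.4]
gripper_width: 0.0107
```

```bash
python3 -m creep '{"dp":[[0.05,0,0],[0.1,0,0],[0.1,0,0],[0.1,0,0]],"dr":[[0,0,0],[0,0,0],[0,0,0],[0,0,0]],"hand":[1,1,1,1]}'
```

```text
t: 16.35
position: [0.5438, 0.0512, 0.086]
orientation: [-3.139, -0.002, 0.185]
ft_force: [-3.0, -0.4, -0.3]
gripper_width: 0.011
```

```bash
python3 -m creep '{"dp":[[0.05,0,0],[0.1,0,0],[0.1,0,0]],"dr":[[0,0,0],[0,0,0],[0,0,0]],"hand":[1,1,1]}'
```

```text
t: 16.6
position: [0.5439, 0.0512, 0.0859]
orientation: [-3.139, -0.0, 0.185]
ft_force: [-5.9, -1.2, 1.7]
gripper_width: 0.0109
```

```bash
python3 -m creep '{"dp":[[0.05,0,0],[0.05,0,0],[0.05,0,0]],"dr":[[0,0,0],[0,0,0],[0,0,0]],"hand":[1,1,1]}'
python3 - <<'E'
from pose import *
o,p,M=tool();print(p,o["ft_force"])
s=bot.snapshot("wrist")["frame"][80:320,200:460,::-1]
s=np.clip(255*(s/255.)**0.6,0,255).astype(np.uint8)
cv2.imwrite("pics/w12c.png",cv2.resize(s,None,fx=2.5,fy=2.5,interpolation=cv2.INTER_CUBIC))
E
```

```text
t: 16.85
position: [0.5439, 0.0512, 0.0858]
orientation: [-3.139, 0.001, 0.185]
ft_force: [-5.4, -0.6, -0.2]
gripper_width: 0.0107
[0.54390043 0.05118664 0.08584087] [-5.43500744 -0.640557   -0.1599413 ]
```

View pics/w12c.png

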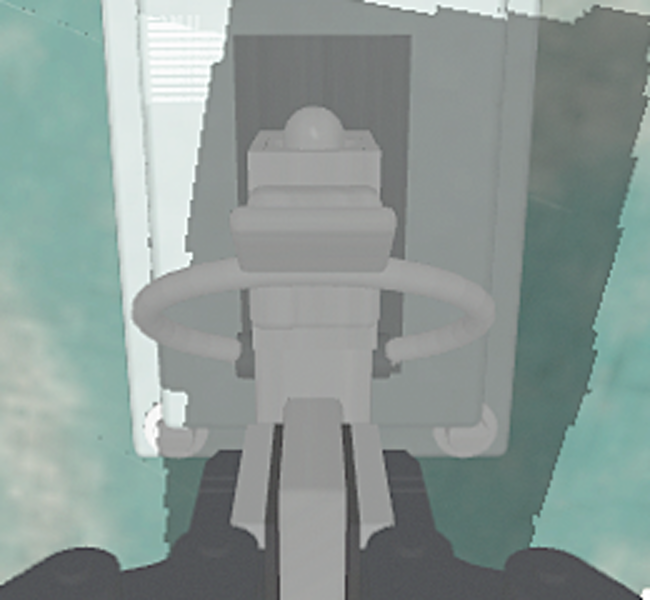

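```bash
python3 -m creep '{"dp":[[0,0,0],[0,0,0],[0,0,0],[0,0,0],[0,0,0],[0,0,0],[0,0,0]],"dr":[[0,0,0],[0,0,0],[0,0,0],[0,0,0],[0,0,0],[0,0,0],[0,0,0]],"hand":[0.7,0.5,0.3,0.1,-0.1,-0.1,-0.1]}'
python3 -m creep '{"dp":[[0,0,-0.3],[0,0,-0.8],[0,0,-1.5],[0,0,-2.5],[0,0,-3.5],[0,0,-4.5],[0,0,-5.5],[0,0,-6.5],[0,0,-7],[0,0,-7],[0,0,-7]],"dr":[[0,0,0],[0,0,0],[0,0,0],[0,0,0],[0,0,0],[0,0,0],[0,0,0],[0,0,0],[0,0,0],[0,0,0],[0,0,0]],"hand":[-0.1,-0.1,-0.1,-0.1,-0.1,-0.1,-0.1,-0.1,-0.1,0.5,1]}'
python3 - <<'E'
from pose import *
o,p,M=tool();print(p,o["orientation"],o["ft_force"])
s=bot.snapshot("wrist")["frame"][80:320,200:460,::-1]
s=np.clip(255*(s/255.)**0.6,0,255).astype(np.uint8)
cv2.imwrite("pics/w13c.png",cv2.resize(s,None,fx=2.5,fy=2.5,interpolation=cv2.INTER_CUBIC))
t=snap("side");u,v=map(int,proj(t,[.57,.055,.1]));print(u,v);crop(t,u-55,v-50,110,90,7,"s13.png")
E
```

```text
t: 17.48
position: [0.544, 0.0512, 0.0859]
orientation: [-3.139, 0.001, 0.185]
ft_force: [0.2, -0.5, -0.1]
gripper_width: 0.0468
t: 18.4
position: [0.5441, 0.051, 0.156]
orientation: [-3.139, 0.0, 0.185]
ft_force: [-0.0, -0.3, -0.5]
gripper_width: 0.0239
[0.54407197 0.05102232 0.15598135] [-3.13872522e+00  4.35712233e-04  1.85321981e-01] [-0.03527881 -0.32152673 -0.45094215]
288 208
```

View pics/w13c.png

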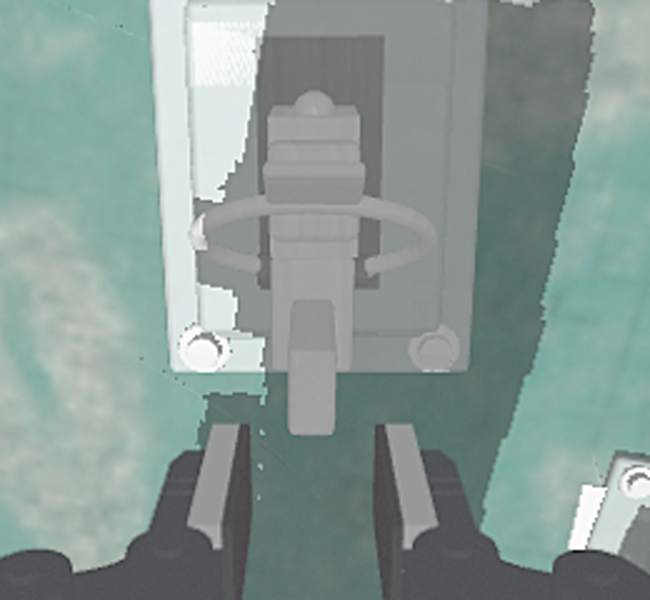

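View pics/s13.png

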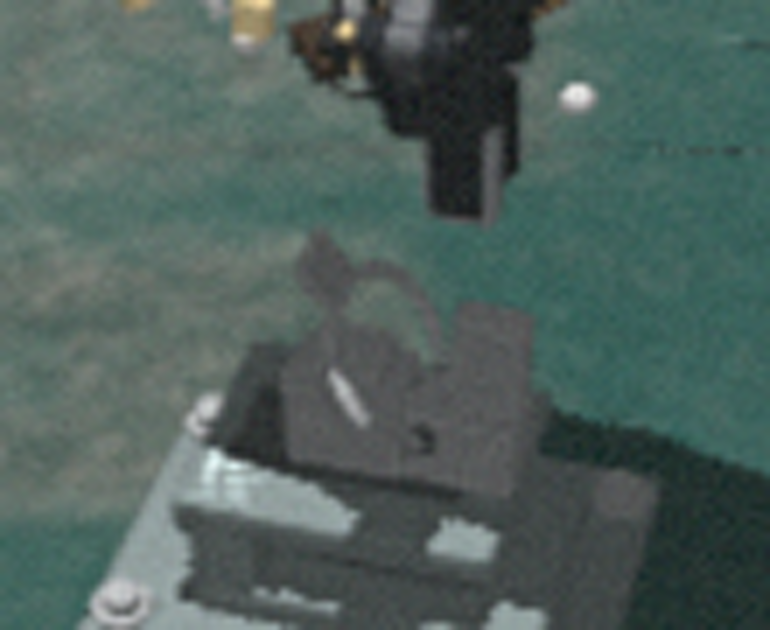

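```bash
python3 - <<'E'
from pose import *
s=bot.snapshot("wrist");t=bot.snapshot("side");o,p,M=tool()
y=.1853;X=np.array([np.cos(y),np.sin(y),0]);H=np.array([.5439,.0512,0])+X*.0175;H[2]=.083
print("tip proj",proj(s,H+X*.051),"obs",(200+314/2.5,80+90/2.5))
for th in (.7,.8,.9,1.0,1.1):
    f=lambda r:H+X*r*np.cos(th)+np.array([0,0,r*np.sin(th)])
    print(th,"outer",np.round(proj(s,f(.070)),1),"inner",np.round(proj(s,f(.053)),1),"side outer",np.round(proj(t,f(.070)),1),(f(.0615)-p).round(4))
print("obs wrist outer",80+163/2.5,"inner",80+200/2.5,"side",288-55+318/7,208-50+232/7)
E
```

```text
tip proj (np.float64(325.6797106832555), np.float64(112.61017161797072)) obs (325.6, 116.0)
0.7 outer [325.7 112.3] inner [325.7 134. ] side outer [268.4 195.5] [ 0.0635  0.0121 -0.0328]
0.8 outer [325.7 122. ] inner [325.6 141.1] side outer [270.4 194. ] [ 0.0594  0.0113 -0.0283]
0.9 outer [325.6 132.9] inner [325.6 148.9] side outer [272.6 192.8] [ 0.0548  0.0105 -0.0243]
1.0 outer [325.6 144.9] inner [325.6 157.3] side outer [275.1 191.8] [ 0.0499  0.0096 -0.0207]
1.1 outer [325.6 157.7] inner [325.6 166.2] side outer [277.7 191. ] [ 0.0447  0.0086 -0.0176]
obs wrist outer 145.2 inner 160.0 side 278.42857142857144 191.14285714285714
```

```bash
python3 -m creep '{"dp":[[0.8,0,0],[1.8,0,0],[3,0,0],[4.2,0,0],[5.2,0,0],[5.2,0,0],[5.2,0,0.5],[5.2,0,1],[5.2,0,1.6],[5.2,0,2],[5.2,0,2]],"dr":[[0,0,0],[0,0,0],[0,0,0],[0,0,0],[0,0,0],[0,0,0],[0,0,0],[0,0,0],[0,0,0],[0,0,0],[0,0,0]],"hand":[1,1,1,1,1,1,1,1,1,1,1]}'
python3 - <<'E'
from pose import *
o,p,M=tool();print(p,o["ft_force"])
s=bot.snapshot("wrist")["frame"][80:320,200:460,::-1]
s=np.clip(255*(s/255.)**0.6,0,255).astype(np.uint8)
cv2.imwrite("pics/w14c.png",cv2.resize(s,None,fx=2.5,fy=2.5,interpolation=cv2.INTER_CUBIC))
t=snap("side");u,v=map(int,proj(t,[.57,.055,.1]));crop(t,u-60,v-60,110,90,7,"s14.png")
E
```

```text
t: 19.52
position: [0.5943, 0.0605, 0.1343]
orientation: [-3.139, 0.003, 0.185]
ft_force: [0.1, 0.5, -0.8]
gripper_width: 0.0001
[0.5942888  0.0605283  0.13429718] [ 0.05138158  0.53695024 -0.82791171]
```

View pics/w14c.png

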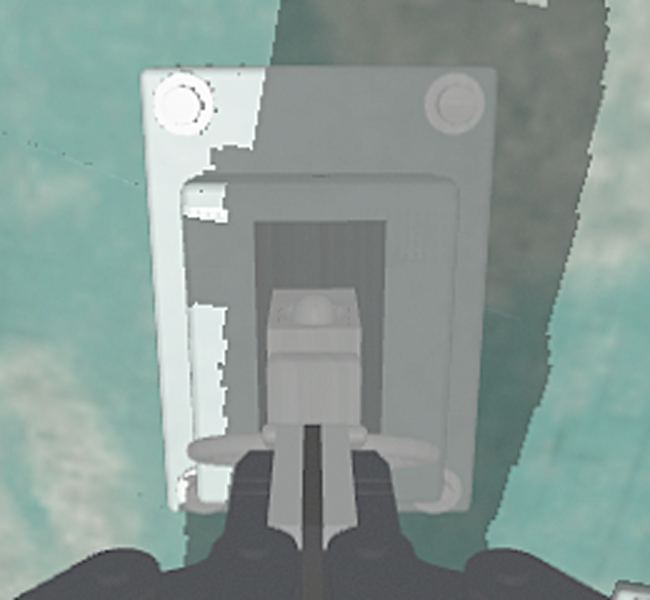

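View pics/s14.png

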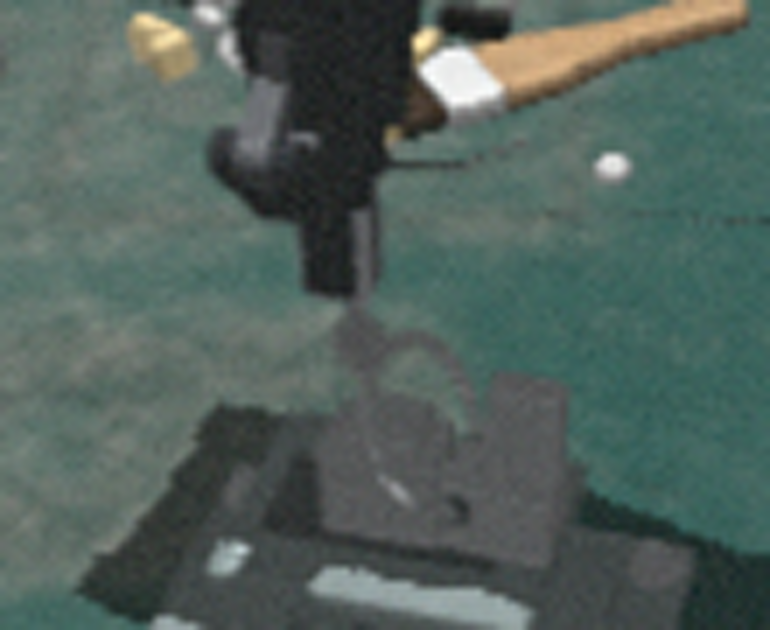

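```bash
python3 -m creep '{"dp":[[-0.2,0,0.3],[-0.2,0,0.6],[0,0,0.9],[0.2,0,1.2],[0.5,0,1.5],[0.8,0,1.8],[1.1,0,2.1],[1.4,0,2.4],[1.4,0,2.4]],"dr":[[0,0,0],[0,0,0],[0,0,0],[0,0,0],[0,0,0],[0,0,0],[0,0,0],[0,0,0],[0,0,0]],"hand":[1,1,1,1,1,1,1,1,1]}'
python3 - <<'E'
from pose import *
o,p,M=tool();print(p,o["ft_force"])
s=bot.snapshot("wrist")["frame"][80:320,200:460,::-1]
s=np.clip(255*(s/255.)**0.6,0,255).astype(np.uint8)
cv2.imwrite("pics/w15c.png",cv2.resize(s,None,fx=2.5,fy=2.5,interpolation=cv2.INTER_CUBIC))
t=snap("side");u,v=map(int,proj(t,[.57,.055,.1]));crop(t,u-60,v-60,110,90,7,"s15.png")
E
```

```text
t: 20.37
position: [0.6085, 0.0633, 0.1103]
orientation: [-3.139, 0.003, 0.185]
ft_force: [-0.3, 0.2, -0.4]
gripper_width: 0.0
[0.60852337 0.06325805 0.11031912] [-0.29305516  0.20904003 -0.35889404]
```

View pics/w15c.png

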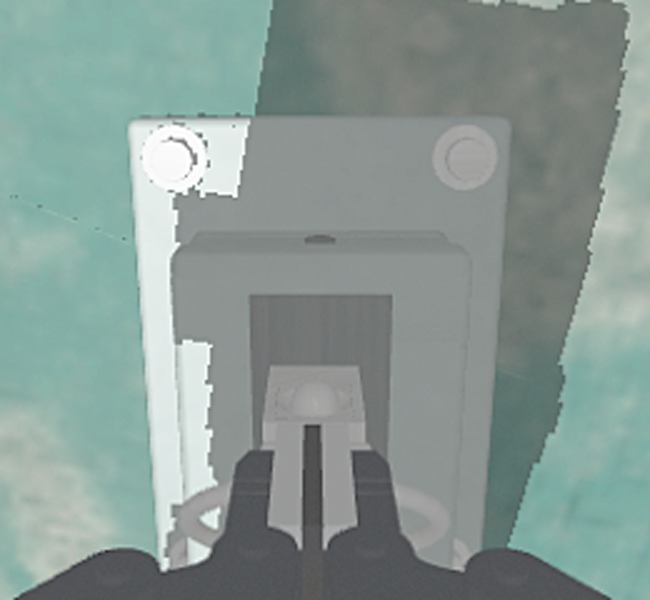

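View pics/s15.png

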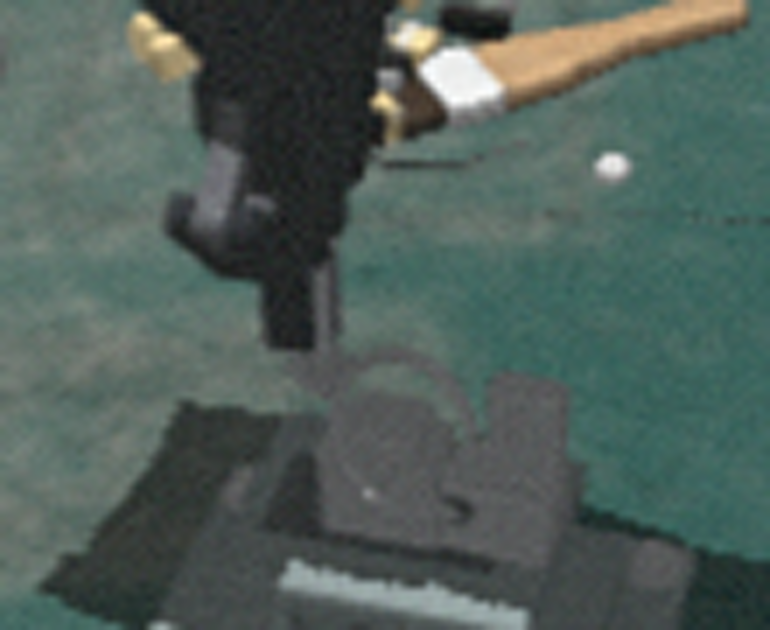

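```bash
python3 -m creep '{"dp":[[0.25,0,0.3],[0.5,0,0.6],[0.75,0,0.9],[1,0,1.2],[1.2,0,1.5],[1.4,0,1.8],[1.6,0,2.1],[1.7,0,2.4],[1.7,0,2.4]],"dr":[[0,0,0],[0,0,0],[0,0,0],[0,0,0],[0,0,0],[0,0,0],[0,0,0],[0,0,0],[0,0,0]],"hand":[1,1,1,1,1,1,1,1,1]}'
python3 - <<'E'
from pose import *
o,p,M=tool();print(p,o["ft_force"])
s=bot.snapshot("wrist")["frame"][80:320,200:460,::-1]
s=np.clip(255*(s/255.)**0.6,0,255).astype(np.uint8)
cv2.imwrite("pics/w16c.png",cv2.resize(s,None,fx=2.5,fy=2.5,interpolation=cv2.INTER_CUBIC))
t=snap("side");u,v=map(int,proj(t,[.57,.055,.1]));crop(t,u-60,v-60,110,90,7,"s16.png")
E
```

```text
t: 21.22
position: [0.6248, 0.0664, 0.0862]
orientation: [-3.139, 0.003, 0.185]
ft_force: [-0.3, -0.0, 0.2]
gripper_width: -0.0001
[0.62481063 0.06636365 0.08619915] [-0.26839751 -0.03828141  0.23227808]
```

View pics/s16.png

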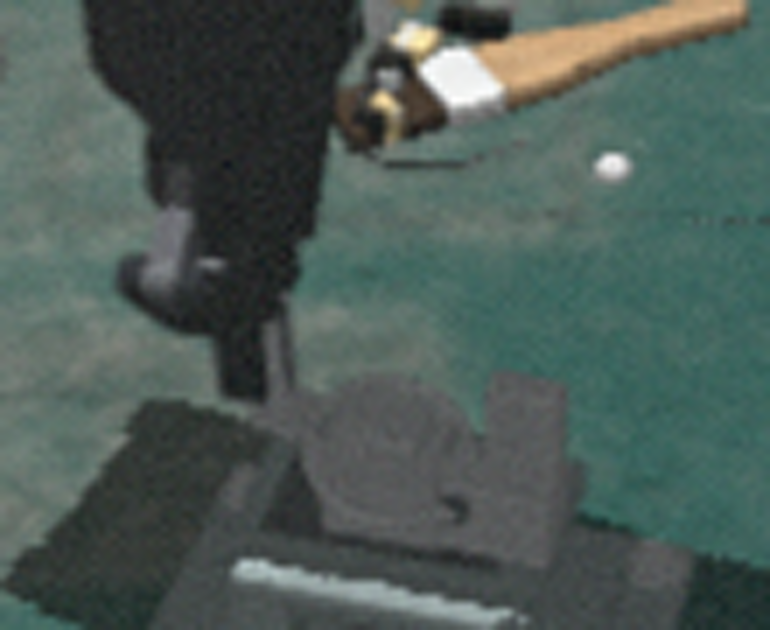

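View pics/w16c.png

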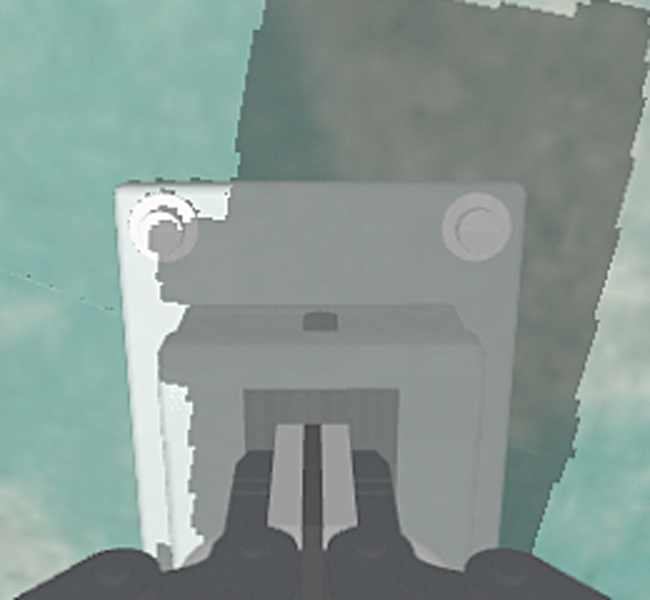

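```bash
python3 -m creep '{"dp":[[0.1,0,0.2],[0.1,0,0.4],[0.1,0,0.6],[0.1,0,0.8],[0.1,0,0.8]],"dr":[[0,0,0],[0,0,0],[0,0,0],[0,0,0],[0,0,0]],"hand":[1,1,1,1,1]}'
```

```text
t: 21.73
position: [0.6255, 0.0665, 0.0783]
orientation: [-3.139, 0.003, 0.185]
ft_force: [-0.6, 0.7, 1.4]
gripper_width: 0.0
```

```bash
python3 -m creep '{"dp":[[0,0,0.1],[0,0,0.2],[0,0,0.3],[0,0,0.3]],"dr":[[0,0,0],[0,0,0],[0,0,0],[0,0,0]],"hand":[1,1,1,1]}'
```

```text
t: 22.07
position: [0.6257, 0.0666, 0.0753]
orientation: [-3.139, 0.003, 0.185]
ft_force: [2.3, 0.4, 3.4]
gripper_width: 0.0001
```

```bash
python3 -m creep '{"dp":[[0,0,0.1],[0,0,0.2],[0,0,0.3],[0,0,0.3]],"dr":[[0,0,0],[0,0,0],[0,0,0],[0,0,0]],"hand":[1,1,1,1]}'
```

```text
t: 22.4
position: [0.6259, 0.0666, 0.0723]
orientation: [-3.139, 0.002, 0.185]
ft_force: [1.2, -0.1, 1.5]
gripper_width: 0.0
```

```bash
python3 -m creep '{"dp":[[0,0,0.1],[0,0,0.2],[0,0,0.2]],"dr":[[0,0,0],[0,0,0],[0,0,0]],"hand":[1,1,1]}'
```

```text
t: 22.65
position: [0.6261, 0.0667, 0.0703]
orientation: [-3.139, 0.002, 0.185]
ft_force: [2.8, 0.7, 4.2]
gripper_width: -0.0003
```

```bash
python3 -m creep '{"dp":[[0,0,0.1],[0,0,0.2],[0,0,0.2]],"dr":[[0,0,0],[0,0,0],[0,0,0]],"hand":[1,1,1]}'
```

```text
t: 22.9
position: [0.6259, 0.0666, 0.068]
orientation: [-3.139, 0.003, 0.185]
ft_force: [0.9, -0.8, 2.0]
gripper_width: -0.0
```

```bash
python3 -m creep '{"dp":[[0,0,0.1],[0,0,0.2],[0,0,0.2]],"dr":[[0,0,0],[0,0,0],[0,0,0]],"hand":[1,1,1]}'
```

```text
t: 23.15
position: [0.6254, 0.0666, 0.0655]
orientation: [-3.139, 0.004, 0.185]
ft_force: [1.4, 0.4, -0.2]
gripper_width: -0.0001
```

```bash
python3 -m creep '{"dp":[[0,0,0.1],[0,0,0.2],[0,0,0.2]],"dr":[[0,0,0],[0,0,0],[0,0,0]],"hand":[1,1,1]}'
python3 - <<'E'
from pose import *
o,p,M=tool();print(p,o["ft_force"])
t=snap("side");u,v=map(int,proj(t,[.57,.055,.1]));crop(t,u-60,v-60,110,90,7,"s17.png")
E
```

```text
t: 23.4
position: [0.625, 0.0665, 0.0631]
orientation: [-3.139, 0.005, 0.185]
ft_force: [0.4, -0.3, 0.1]
gripper_width: -0.0005
[0.62501005 0.06651128 0.06309923] [ 0.40289372 -0.29156192  0.08361213]
```

View pics/s17.png

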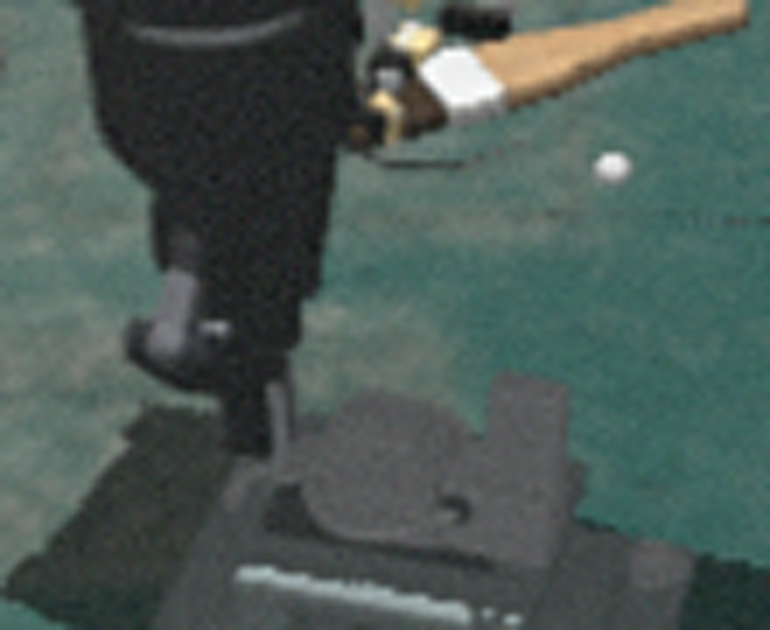

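```bash
python3 -m creep '{"dp":[[0.05,0,0.1],[0.05,0,0.2],[0.05,0,0.3],[0.05,0,0.3]],"dr":[[0,0,0],[0,0,0],[0,0,0],[0,0,0]],"hand":[1,1,1,1]}'
```

```text
t: 23.78
position: [0.6255, 0.0666, 0.06]
orientation: [-3.139, 0.005, 0.185]
ft_force: [-0.1, -0.5, 0.5]
gripper_width: 0.0002
```

```bash
python3 -m creep '{"dp":[[0.03,0,0.1],[0.03,0,0.2],[0.03,0,0.2]],"dr":[[0,0,0],[0,0,0],[0,0,0]],"hand":[1,1,1]}'
```

```text
t: 24.03
position: [0.6257, 0.0667, 0.0578]
orientation: [-3.139, 0.005, 0.185]
ft_force: [0.5, -0.8, 0.0]
gripper_width: 0.0
```

```bash
python3 -m creep '{"dp":[[0,0,-0.5],[0,0,-1.5],[0,0,-3],[0,0,-5],[-1,0,-7],[-3,0,-9],[-5,0,-10],[-7,0,-10],[-8,0,-10],[-8,0,-10],[-8,0,-10]],"dr":[[0,0,0],[0,0,0],[0,0,0],[0,0,0],[0,0,0],[0,0,0],[0,0,0],[0,0,0],[0,0,0],[0,0,0],[0,0,0]],"hand":[1,1,1,1,1,1,1,1,1,1,1]}'
python3 - <<'E'
from pose import *
o,p,M=tool();print(p,o["ft_force"])
s=bot.snapshot("wrist")["frame"][40:280,200:460,::-1]
s=np.clip(255*(s/255.)**0.6,0,255).astype(np.uint8)
cv2.imwrite("pics/w18c.png",cv2.resize(s,None,fx=2.5,fy=2.5,interpolation=cv2.INTER_CUBIC))
t=snap("side");u,v=map(int,proj(t,[.57,.055,.1]));crop(t,u-60,v-60,110,90,7,"s18.png")
E
```

```text
t: 24.95
position: [0.5481, 0.0518, 0.1592]
orientation: [-3.139, 0.004, 0.185]
ft_force: [0.8, 0.8, -0.0]
gripper_width: 0.0001
[0.54808621 0.05178145 0.15915681] [ 0.81747653  0.75932987 -0.02364873]
```

View pics/w18c.png

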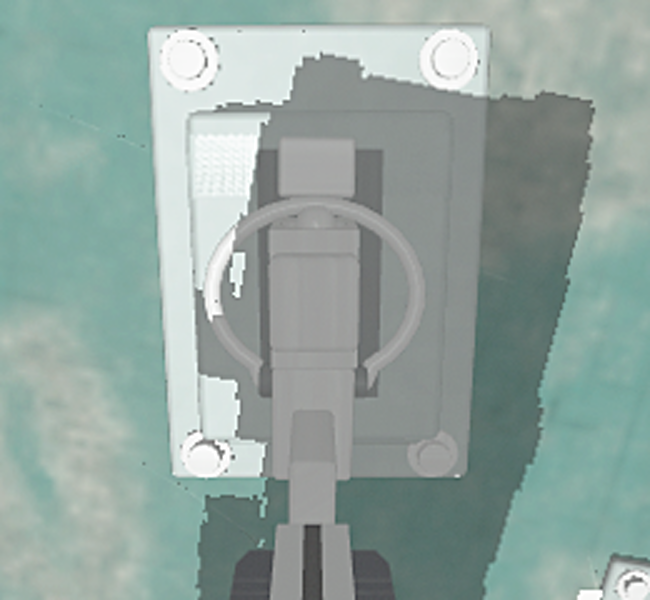

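View pics/s18.png

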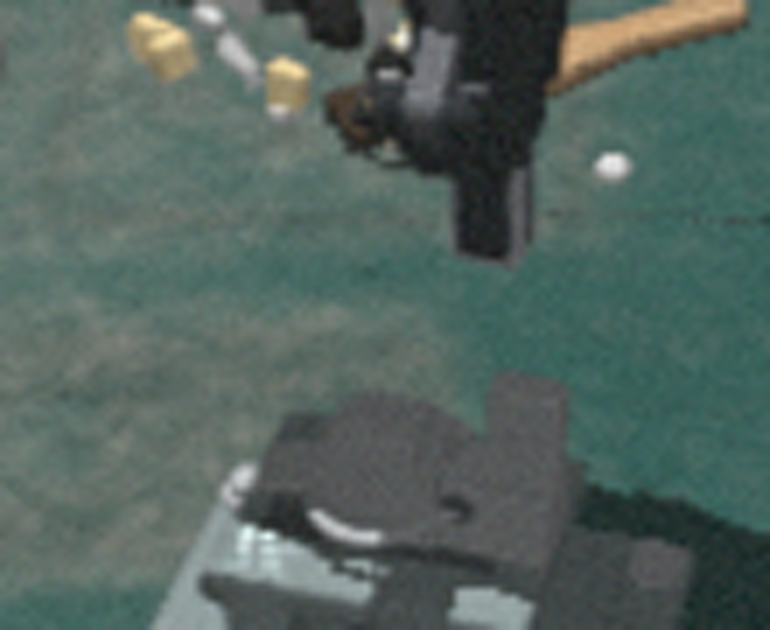

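```bash
python3 - <<'E'
from pose import *
s=bot.snapshot("wrist");t=bot.snapshot("side");o,p,M=tool()
y=.1853;X=np.array([np.cos(y),np.sin(y),0]);Y=np.array([-X[1],X[0],0]);H=np.array([.5439,.0512,0])+X*.0175;H[2]=.083
print("tip proj",proj(s,H+X*.051),"obs",(200+314/2.5,40+207/2.5))
for th in (.12,.05,0,-.1,-.15,-.2,-.24):
    f=lambda r,w=0:H+X*r*np.cos(th)+np.array([0,0,r*np.sin(th)])+Y*w
    print(th,"outer",np.round(proj(s,f(.070)),1),"inner",np.round(proj(s,f(.053)),1),"w",np.round(proj(s,f(.07,-.011))[0]-proj(s,f(.07,.011))[0],2),"side outer L R",np.round(proj(t,f(.070,.011)),1),np.round(proj(t,f(.07,-.011)),1))
print("obs wrist outer",40+138/2.5,"inner",40+196/2.5)
fr=t["frame"];cv2.imwrite("pics/s19.png",cv2.resize(np.clip(255*(fr[195:245,255:325,::-1]/255.)**.5,0,255).astype(np.uint8),None,fx=11,fy=11,interpolation=cv2.INTER_CUBIC))
fr=s["frame"];cv2.imwrite("pics/w19.png",cv2.resize(np.clip(255*(fr[80:200,270:390,::-1]/255.)**.5,0,255).astype(np.uint8),None,fx=5,fy=5,interpolation=cv2.INTER_CUBIC))
E
```

```text
tip proj (np.float64(325.78273187812255), np.float64(118.90376252308037)) obs (325.6, 122.8)
0.12 outer [325.8  90.9] inner [325.8 117.2] w 33.87 side outer L R [260.9 210.2] [264.4 203.8]
0.05 outer [325.8  90.3] inner [325.8 116.3] w 33.17 side outer L R [260.9 211.8] [264.4 205.4]
0 outer [325.8  90.2] inner [325.8 115.9] w 32.67 side outer L R [261. 213.] [264.4 206.5]
-0.1 outer [325.8  90.8] inner [325.8 115.8] w 31.71 side outer L R [261.4 215.3] [264.8 208.9]
-0.15 outer [325.8  91.4] inner [325.8 116.1] w 31.24 side outer L R [261.7 216.5] [265.1 210. ]
-0.2 outer [325.8  92.3] inner [325.8 116.5] w 30.79 side outer L R [262.1 217.6] [265.5 211.2]
-0.24 outer [325.8  93.2] inner [325.8 116.9] w 30.43 side outer L R [262.5 218.6] [265.8 212.1]
obs wrist outer 95.2 inner 118.4
```

View pics/s19.png

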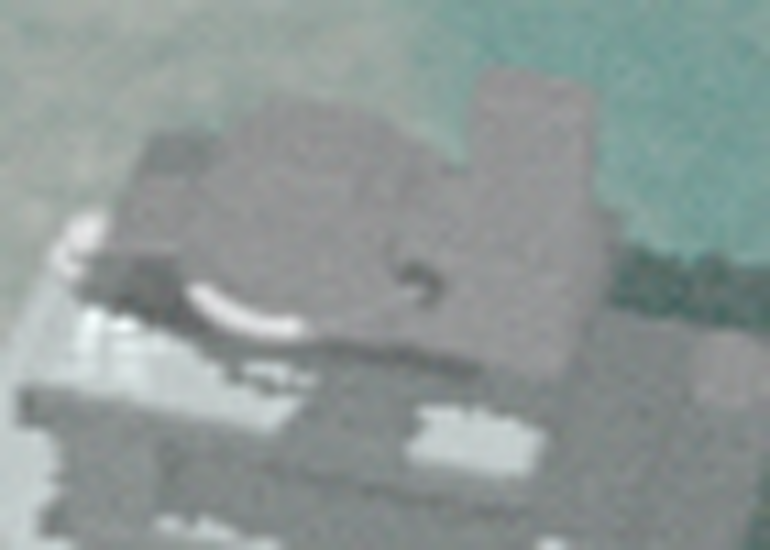

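View pics/w19.png

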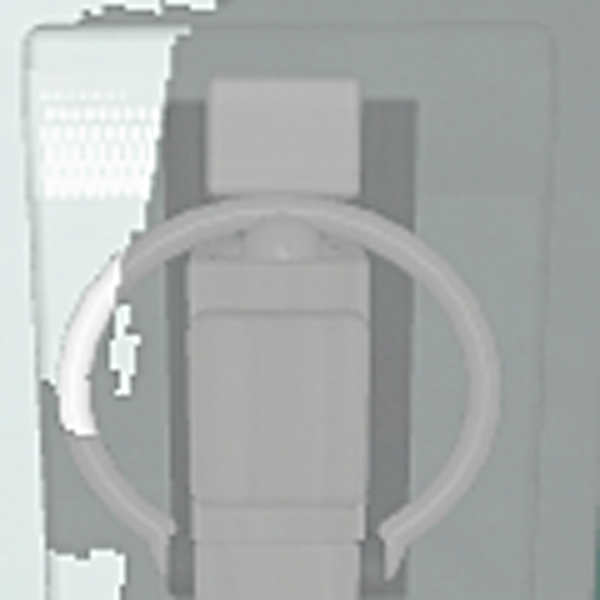

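The ring looks snapped: the force peaked near 4 N and then dropped to zero, and the picture angle is about -0.15 to -0.24. I'll feel for the tab's height gently to confirm.

```bash
python3 -m creep '{"dp":[[1.5,0,0],[3.5,0,0],[5.5,0,0],[7.5,0,0],[7.9,0,1],[7.9,0,3],[7.9,0,5],[7.9,0,7],[7.9,0,9],[7.9,0,10],[7.9,0,10],[7.9,0,10]],"dr":[[0,0,0],[0,0,0],[0,0,0],[0,0,0],[0,0,0],[0,0,0],[0,0,0],[0,0,0],[0,0,0],[0,0,0],[0,0,0],[0,0,0]],"hand":[1,1,1,1,1,1,1,1,1,1,1,1]}'
python3 -m creep '{"dp":[[0,0,0.1],[0,0,0.2],[0,0,0.2]],"dr":[[0,0,0],[0,0,0],[0,0,0]],"hand":[1,1,1]}'
```

```text
t: 26.15
position: [0.6253, 0.0665, 0.058]
orientation: [-3.139, 0.005, 0.185]
ft_force: [1.4, 0.2, 0.7]
gripper_width: 0.0001
t: 26.4
position: [0.6256, 0.0666, 0.0566]
orientation: [-3.139, 0.004, 0.185]
ft_force: [-0.2, -0.3, 1.0]
gripper_width: 0.0001
```

```bash
python3 -m creep '{"dp":[[0,0,0.1],[0,0,0.15],[0,0,0.15]],"dr":[[0,0,0],[0,0,0],[0,0,0]],"hand":[1,1,1]}'
```

```text
t: 26.65
position: [0.6256, 0.0667, 0.0552]
orientation: [-3.139, 0.004, 0.185]
ft_force: [-0.4, -0.2, -0.5]
gripper_width: -0.0001
```

```bash
python3 -m creep '{"dp":[[0,0,0.1],[0,0,0.15],[0,0,0.15]],"dr":[[0,0,0],[0,0,0],[0,0,0]],"hand":[1,1,1]}'
```

```text
t: 26.9
position: [0.6256, 0.0666, 0.0536]
orientation: [-3.139, 0.004, 0.185]
ft_force: [-0.7, 0.9, 1.4]
gripper_width: -0.0004
```

```bash
python3 -m creep '{"dp":[[0,0,0.1],[0,0,0.15],[0,0,0.15]],"dr":[[0,0,0],[0,0,0],[0,0,0]],"hand":[1,1,1]}'
```

```text
t: 27.15
position: [0.6257, 0.0666, 0.0521]
orientation: [-3.139, 0.004, 0.185]
ft_force: [-0.8, 0.1, 2.3]
gripper_width: -0.0
```

```bash
python3 -m creep '{"dp":[[0,0,-0.5],[0,0,-1.5],[0,0,-3],[0,0,-5],[-1,0,-7],[-3,0,-9],[-5,0,-11],[-7,0,-12],[-9,0,-13],[-10,0,-13],[-10,0,-13],[-10,0,-13]],"dr":[[0,0,0],[0,0,0],[0,0,0],[0,0,0],[0,0,0],[0,0,0],[0,0,0],[0,0,0],[0,0,0],[0,0,0],[0,0,0],[0,0,0]],"hand":[1,1,1,1,1,1,1,1,1,1,1,1]}'
python3 - <<'E'
from pose import *
s=bot.snapshot("wrist");t=snap("side","side_end.png");snap("top","top_end.png");o,p,M=tool();print(p,o["ft_force"])
u,v=map(int,proj(s,(.615,.063,.075)));print(u,v)
fr=s["frame"];cv2.imwrite("pics/w20.png",cv2.resize(np.clip(255*(fr[max(0,v-50):v+130,u-90:u+90,::-1]/255.)**.5,0,255).astype(np.uint8),None,fx=3.3,fy=3.3,interpolation=cv2.INTER_CUBIC))
cv2.imwrite("pics/s20.png",cv2.resize(np.clip(255*(t["frame"][190:245,250:330,::-1]/255.)**.5,0,255).astype(np.uint8),None,fx=9,fy=9,interpolation=cv2.INTER_CUBIC))
E
```

```text
t: 28.15
position: [0.5283, 0.048, 0.1833]
orientation: [-3.139, 0.003, 0.185]
ft_force: [-0.9, -0.7, 0.1]
gripper_width: -0.0002
[0.52845062 0.0480448  0.18230698] [ 0.06034751  0.07683437 -0.04801993]
327 83
```

View pics/w20.png

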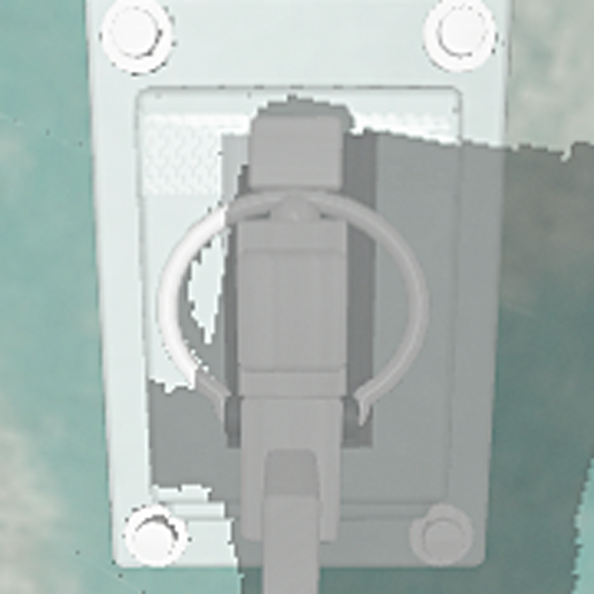

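View pics/s20.png

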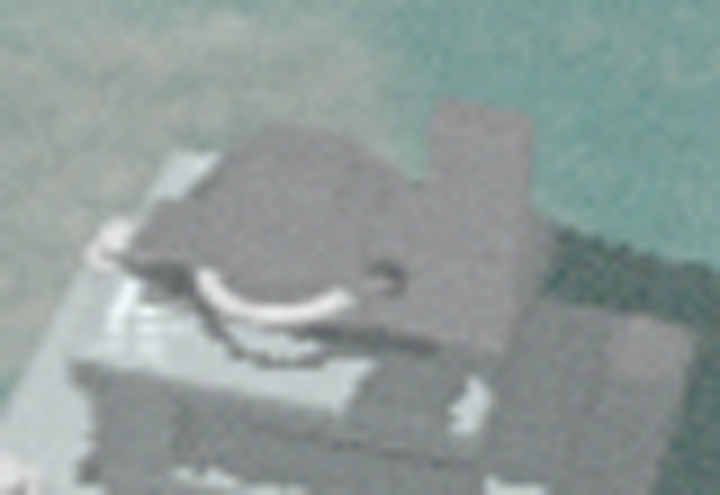

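View pics/side_end.png

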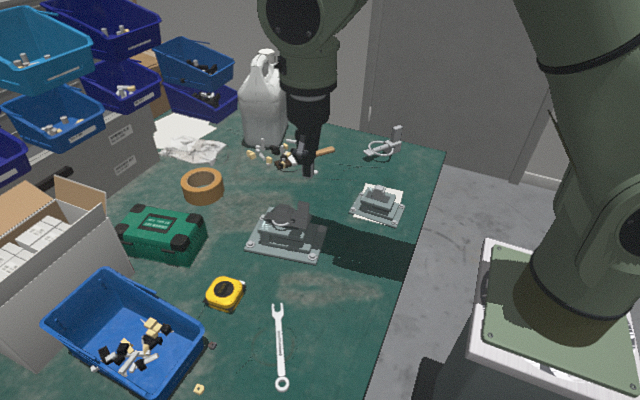

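Pictures and touch agree that the ring is down: the probe met light contact (2.3 N) only about 14 mm below hinge height. The bystanders look unmoved, so I'm handing in.

```bash
python3 - <<'E'
from cell import bot
print(bot.get_obs()["t"],bot.get_obs()["ft_force"]);print(bot.job_done())
E
```

```text
28.3 [ 0.06034751  0.07683437 -0.04801993]
the job is handed in; nothing more can be done
None
```

The linch pin is through the post's cross hole, home against the post, and its ring is snapped in below the tip. I handed the job in at 28.3 s with the arm clear; no verdict was reported.

- **Grip:** the first attempt closed on air above the tab. The cameras showed the fingertips about 17 mm behind the reported TCP rather than 19 mm ahead, so I went in about 37 mm lower. The pin had not moved, and the second grip held.
- **Insertion:** the pin slid in with no noticeable force and stopped at 61.7 mm of travel, against about 62 mm predicted. The contact force was about 6 N, and the ring was still up at about 1.0 rad just after I let go.
- **Ring:** I walked the shut fingers down the thumb tab. The force peaked at about 5 N and then fell to zero as the ring snapped in.

**Last checks:**
- The wrist picture shows the bow past the tip.
- A light probe touched the tab only about 14 mm below hinge height, which fits an angle near -0.24.
- The picture angle was less certain. Readings ranged from -0.15 to -0.24 because the tip appeared about 4 px (2 mm) off where I projected it.
- The spanner, tape measure and brush look unmoved in the final side picture, judged by eye rather than measured.

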